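# Bring the pepper mill round on the spice carousel

### The job

Push gently against the lobed rim of the spice carousel with the fingertips and turn it until its pepper mill stands at the very front, straight towards the front edge of the worktop, where the cook can take it. The mill and the jars ride in their collars: do not touch or lift them, keep them standing, and leave everything else on the worktop where it is.

Things in the scene. Friction and masses are not known exactly. Their poses are not given: they have to be found in the camera images.
- carousel_base: Fixed round foot of a small beech spice carousel, 160 mm across. Origin: centre of its underside on the worktop, under the turning axis. Axes as the world's: -x points to the worktop's front edge, which runs along y at x = 0.32. A black plant stand is close behind it (pot saucer 0.25 m up), a planted trough 131 mm high to its right fills y < 0.16 from x = 0.38 on; the front of the rim is clear.
- carousel_tray: The beech tray of the carousel, the only part that turns: either way, as far as wanted, about the vertical axis through its origin (centre of its underside, 28 mm above the worktop). The bearing drags a little (0.08 N m, under 1 N at the rim) and the tray stops almost at once when no longer pushed. Its top is 46 mm above the worktop.
- rim (a point): Point on the tray's axis at mid-height of its rim, axes as the tray's. The rim is a disc of 94 mm radius, 18 mm thick, with open air below, and six round lobes of 22 mm radius centred 88 mm from the axis at 0, 60, 120... degrees from its x axis, reaching out to 110 mm. Midway between two lobes is a hollow about 50 mm wide, where an upright fingertip, its centre 107 mm from the axis, can push a lobe sideways.
- collars (a point): Point on the tray's axis on its top face, axes as the tray's. Three round collars, 12 mm high and 60 mm wide inside, are centred 36 mm from the axis at 60, 180 and 300 degrees from the x axis and hold the mill and the two jars; they stay within 69 mm of the axis.
- pepper_mill: The pepper mill, dark brown turned wood, 58 mm across and 170 mm tall, the tallest thing on the carousel; loose, standing in one of the three collars, 1 mm of play (not to be confused with a like mill far right among the spice jars). Origin: centre of its underside (46 mm above the worktop), 36 mm from the carousel's axis.
- spice_jar_green: A loose glass spice jar with a lid, 46 mm across, 106 mm tall, standing in another collar. Origin: centre of its underside.
- spice_jar_red: A loose glass spice jar of the same form, 45 mm across, 109 mm tall, standing in the third collar. Origin: centre of its underside.
- mandarin: A mandarin, 49 mm wide, 43 mm high, on the worktop to the right of the carousel. Origin: centre of its underside.
- brush: A washing-up brush, 36 x 269 x 62 mm, lying along y near the front edge. Origin: centre of its underside.
- oil_bottle: A dark oil bottle, 62 mm across, 261 mm tall, right of the trough. Origin: centre of its underside.
- lemon: A lemon, 82 x 58 x 57 mm, far right. Origin: centre of its underside.
- tin: A food tin, 76 mm across, 58 mm tall, to the left of the carousel. Origin: centre of its underside.

How it is judged:
At the end, for the whole second after the job is handed in: The pepper mill stands in its collar on the carousel's front side, at most 10 mm left or right of the turning axis (16 degrees of turn). The tray is still, both jars stand upright in their collars, nothing was lifted, tipped or touched on the tray, nothing else moved over 3 cm (y of pepper_mill in the frame of carousel_base between -0.01 and 0.01 m and x of pepper_mill in the frame of carousel_base between -0.046 and -0.026 m and angular speed of carousel_tray below 0.05 rad/s and horizontal distance between each of pepper_mill, spice_jar_green, spice_jar_red and carousel_base below 0.048 m and angle between each of pepper_mill, spice_jar_green, spice_jar_red's own z axis and vertical below 0.1 rad and height (world z) of pepper_mill between 0.04 and 0.054 m and linear speed of each of pepper_mill, spice_jar_green, spice_jar_red below 0.02 m/s and height (world z) of spice_jar_green between 0.04 and 0.054 m and height (world z) of spice_jar_red between 0.04 and 0.054 m and distance of each of mandarin, brush, oil_bottle, lemon, tin from where it was at the start of the episode below 0.03 m).
It fails at once if the mill or a spice jar is lifted off the carousel (height (world z) of any of pepper_mill, spice_jar_green, spice_jar_red above 0.062 m).
It fails at once if the mill or a spice jar is tipped (angle between any of pepper_mill, spice_jar_green, spice_jar_red's own z axis and vertical above 0.3 rad).
It fails at once if the robot pushes or grips the mill or a spice jar itself (more than 1.5 N) (contact force between any of pepper_mill, spice_jar_green, spice_jar_red and the fingers above 1.5 N or contact force between any of pepper_mill, spice_jar_green, spice_jar_red and the arm above 1.5 N).
It fails at once if the rim is pushed or pinched roughly (more than 30 N) (contact force between carousel_tray and the fingers above 30 N or contact force between carousel_tray and the arm above 30 N).
It fails at once if something else on the worktop is moved by more than 3 cm (distance of any of mandarin, brush, oil_bottle, lemon, tin from where it was at the start of the episode above 0.03 m).
It also fails if it takes over 72 s, if anything falls off the work surface, if the arm or the gripper's body presses on something with over 40 N, if the wrist force passes 120 N, or if a joint passes its speed limit or range.

### The arm

A 7-joint arm with a two-finger parallel gripper is mounted at the origin on a cart in front of the work surface, level with it; the furniture and walls round the work are solid. World frame = base frame: x ahead of the robot, y to its left, z up, the work surface at z = 0. Lengths are in m, angles in rad, forces in N, time in s.
With the tool pointing down it reaches from about 0.425 to 0.875 m from the base axis. Payload 8.4 kg.
Tool frame: the origin (TCP) lies on the centre line of the jaws, within the pads' length; the fingertips stand ahead of it and the grasp point (between the pads) lies 2 mm behind it (r.finger_overhang is the z of the fingertips in the tool frame, in m); z points along the fingers, y is the direction in which the jaws open and shut (so a half turn about z gives the same grasp; the last joint's range is limited). The gripper opens to 87 mm and grips with 3 to 60 N. Pads are 19 mm wide; open, the fingers measure 117 mm over their backs; the gripper's body (75 mm by 190 mm) begins 51 mm behind the grasp point.
Start: joints at [1.171, 0.333, 0.04, 1.465, -0.013, 1.343, -0.059], TCP at [0.193, -0.621, 0.204] pointing down, gripper open.
Joint ranges: [-2.58, 2.58], [-0.38, 2.09], [-1.3, 1.39], [0.25, 2.4], [-1.5, 4.64], [0.08, 2.09], [-2.65, 2.65]. Speed limits (rad/s): [2.22, 2.22, 2.79, 2.79, 3.14, 3.14, 3.14].

### API

Orientations are given as a rotation vector (axis times angle).
In Python, from station import r gives the robot as it stands. The module is installed in compiled form; this text tells all that it offers.
- The arm moves only by the shell command python3 -m inch 'ROWS' [FORCE]. ROWS is JSON, a list of rows, each a list of 3 entries, a list of its own where there are three numbers: the closure, from 0 (fully open) to 1 (shut), then the shift along the tool's x, y, z scaled (see below), then the turn, a rotation vector about the tool's x, y, z scaled (see below). A call has 1 to 12 rows; each row is the pose to reach, as a shift and turn from the pose commanded when the call began, along the tool's axes at that moment, turning the shorter way round; what a row does not reach only later rows make up. The controller multiplies each number of a shift by 40 cm and each number of a turn by 180 degrees. A row lasts 1/10 s, in which the tool goes at most 50 mm and 8.59 degrees, less where a joint would pass 70% of its speed; a pose out of reach is approached as far as the arm can. A call with a number of a shift or a turn outside -1 to 1 is refused whole. A call with a gripper value outside its range is refused whole. The fingers move at their own pace and stop on an object; FORCE is the grip in N (left out, the last holds). Time passes only in rows, so rows that repeat a pose let the fingers close. It gives the time, the measured TCP pose, the force and the opening at its end, in the units of the state.
- r.get_obs(): the state, without advancing time (a new reading comes with each control period).
- r.get_image(name): name is "scene" or "top" or "wrist"; returns a dict with "pixels" (420x560x3 uint8, red, green, blue), "vfov" (degrees; the focal length in pixels is half the picture's height over the tangent of half this angle, whatever the lens; pixels are square), "cx", "cy" (the principal point, pixels), "rvec" (rotation vector, rad) and "tvec" (3), from world to camera coordinates, as OpenCV has them. Camera axes: x right, y down, z forward; pixel columns grow to the right and rows downward; lengths in m; the calibration is good to about 2 mm. A picture is of the moment at which its call begins. There is no depth.
- r.sign_off(): hands the job in, once; it reports no verdict.
The state is a dict: "time_s": time; "joint_pos": joint angles; "dq": joint speeds; "tau": joint torques, N m; "tcp_pos": TCP position; "orientation": TCP orientation; "force": force on the tool from outside, world axes, zero at the start; "moment": the same for the moment, N m; "width": finger opening in m.
Only numpy, scipy, OpenCV 4.12 (cv2) and the standard library are available. Lean on these libraries where they do the work, as an engineer would, in place of code of your own. Each camera call takes 0.05 s, during which the arm holds its last target.

## Working session

There is one attempt and no reset: what is moved stays moved. The work goes in short steps, Python scripts to look and compute and a shell command to move; the robot and the scene stay as the last step left them, time stands still between calls to the robot, and variables do not carry over. Pictures are saved under pics/ and viewed, and the job is handed in when it is done.

```bash
mkdir -p pics; python3 - <<'E'
from station import r
import cv2
o=r.get_obs()
for k,v in o.items(): print(k,v)
print(r.finger_overhang)
for n in ["scene","top","wrist"]:
    i=r.get_image(n); cv2.imwrite(f"pics/{n}0.png",i["pixels"][:,:,::-1]); print(n,i["vfov"],i["cx"],i["cy"],i["rvec"],i["tvec"])
E
```

```text
time_s 0.0
joint_pos [ 1.17082803  0.33393318  0.03988113  1.46629043 -0.01341503  1.34330183
 -0.0584785 ]
dq [-0.0007288  -0.00159201  0.00163163 -0.00184848 -0.00085718 -0.00028798
  0.00155237]
tau [ 2.73947035e-04 -6.56362724e+01  1.33538615e+00 -4.03806067e+01
 -5.97895612e-02  4.48521052e-02  1.60838053e-04]
tcp_pos [ 0.19238332 -0.62034109  0.20313563]
orientation [-3.10452566e+00 -4.70413055e-01  5.48825893e-04]
force [-0.01048034 -0.06243702  0.67289016]
moment [-0.01266189  0.02464741 -0.01375384]
width 0.08709576786558901
0.017
scene 55.01361271125334 281.1824761615909 208.3789697615463 [ 1.93437828 -0.75008913  0.47381266] [-0.25504056  0.18721318  1.19393587]
top 45.99868138419037 276.4753892490018 204.33070529715008 [ 1.97405713 -1.92467005  0.46668404] [0.05343831 0.41249073 1.38930692]
wrist 64.48352669571285 285.4669892096615 209.70936415275904 [-2.32630822  1.71148435  0.26286612] [-0.64964477 -0.03677437  0.39414146]
```

View pics/scene0.png

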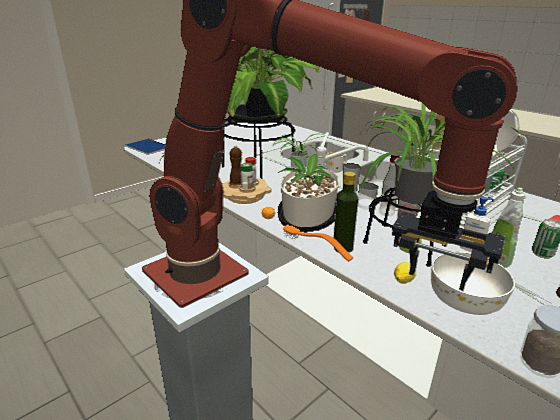

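View pics/top0.png

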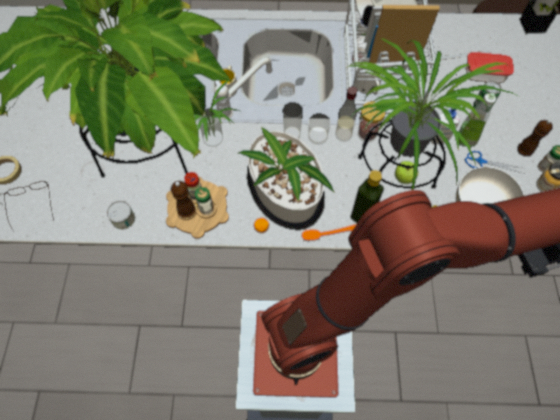

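View pics/wrist0.png

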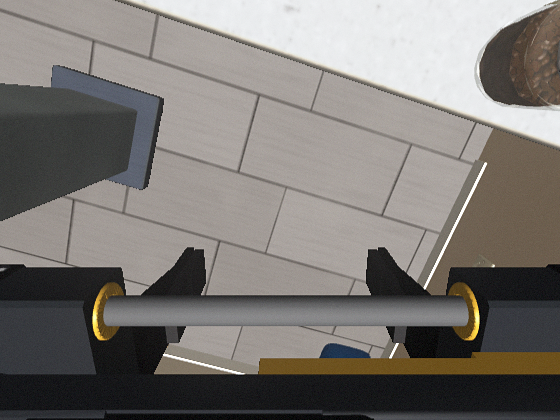

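The top view shows the carousel at about (197,206), with the mill at (181,195) near its left-back side. The red jar is at (192,183), the green jar at (204,200), the mandarin at (261,225) and the tin at (120,214). I'll measure these next.

```bash
cat > h.py <<'E'
import numpy as np, cv2
from station import r
def cam(n):
    i=r.get_image(n); h=i["pixels"].shape[0]
    f=h/2/np.tan(np.radians(i["vfov"])/2)
    K=np.array([[f,0,i["cx"]],[0,f,i["cy"]],[0,0,1]]); R=cv2.Rodrigues(np.array(i["rvec"],float))[0]
    return i["pixels"],K,R,np.array(i["tvec"],float)
def ray(c,uv,z):
    _,K,R,t=c; d=R.T@np.linalg.solve(K,np.array([uv[0],uv[1],1.])); C=-R.T@t
    return C+d*(z-C[2])/d[2]
def proj(c,P):
    _,K,R,t=c; return cv2.projectPoints(np.array(P,float).reshape(-1,3),cv2.Rodrigues(R)[0],t,K,None)[0].reshape(-1,2)
E
python3 - <<'E'
from h import *
c=cam("top"); p=c[0]
print("cam",-c[2].T@c[3])
crop=p[160:250,150:250]; cv2.imwrite("pics/topz.png",cv2.resize(crop,None,fx=6,fy=6,interpolation=cv2.INTER_CUBIC)[:,:,::-1])
hsv=cv2.cvtColor(p,cv2.COLOR_RGB2HSV)
for q in [(180,222),(210,222),(222,205),(181,205),(30,220)]: print(q,hsv[q[1],q[0]])
m=cv2.inRange(hsv,(8,60,110),(25,200,255)); m[:, :155]=0;m[:,240:]=0;m[:165]=0;m[250:]=0
ys,xs=np.nonzero(m); print(len(xs),xs.min(),xs.max(),ys.min(),ys.max())
cv2.imwrite("pics/m.png",cv2.resize(m[160:250,150:250],None,fx=6,fy=6))
E
```

```text
cam [-0.27710229  0.040008    1.42295174]
(180, 222) [ 18 115 199]
(210, 222) [ 18 118 193]
(222, 205) [ 18 117 201]
(181, 205) [ 12 170  54]
(30, 220) [ 96   7 195]
1751 166 228 177 237
```

View pics/topz.png

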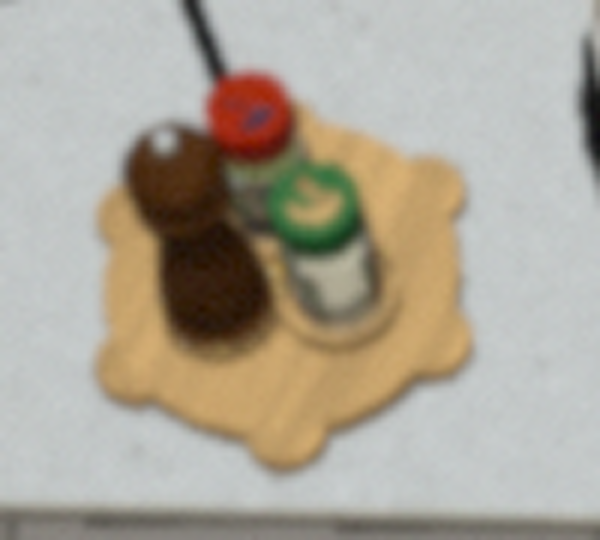

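View pics/m.png

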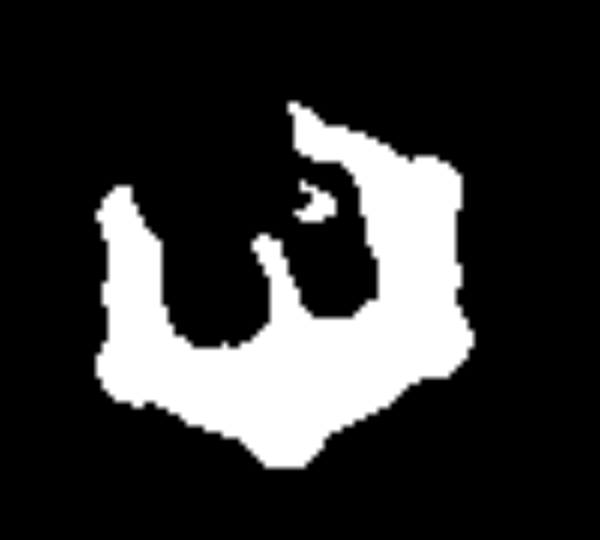

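```bash
python3 - <<'E'
from h import *
from scipy.optimize import least_squares
from scipy.spatial.transform import Rotation as Ro
c=cam("top"); p=c[0]; hsv=cv2.cvtColor(p,cv2.COLOR_RGB2HSV)
m=cv2.inRange(hsv,(8,60,110),(25,200,255)); m[:, :155]=0;m[:,240:]=0;m[:165]=0;m[250:]=0
ct=max(cv2.findContours(m,cv2.RETR_EXTERNAL,cv2.CHAIN_APPROX_NONE)[0],key=cv2.contourArea).reshape(-1,2).astype(float)
c0=ray(c,(197.3,207),.04); print("c0",c0)
P46=np.array([ray(c,q,.046) for q in ct]);P28=np.array([ray(c,q,.028) for q in ct])
def rad(th):
    d=(th+np.pi/6)%(np.pi/3)-np.pi/6
    s=22**2-(88*np.sin(d))**2
    return np.where(s>0,np.maximum(94,88*np.cos(d)+np.sqrt(np.maximum(s,0))),94)/1000
def get(cx):
    P=np.where((P46[:,0]>cx[0])[:,None],P46,P28)[:,:2]
    d=P-cx; return d
cx=c0[:2]; keep=None
d=get(cx); k=np.hypot(*d.T)>.08
best=None
for ph in np.radians(np.arange(-30,30,5)):
    f=lambda x:(lambda d:(np.hypot(*d.T)-rad(np.arctan2(d[:,1],d[:,0])-x[2]))[k])(get(x[:2]))
    s=least_squares(f,[*cx,ph],loss="soft_l1",f_scale=.003,diff_step=1e-3)
    if best is None or s.cost<best.cost: best=s
x=best.x; print(x[:2],np.degrees(x[2])%60,"rms mm",1e3*np.sqrt(np.mean(best.fun**2)),k.sum())
(a,b),rr=cv2.minEnclosingCircle(np.array([ray(c,q,.037)[:2] for q in ct],np.float32)); print("enc",a,b,rr)
# mill: dark brown bottom
mm=cv2.inRange(hsv,(0,60,0),(25,255,100)); mm[:,:165]=0;mm[:,200:]=0;mm[:175]=0;mm[222:]=0
ys,xs=np.nonzero(mm)
low=ys.max(); row=xs[ys>205]; row2=[(y,xs[ys==y].min(),xs[ys==y].max()) for y in range(204,low+1)]; print(row2)
w=cam("wrist"); o=r.get_obs(); C=-w[2].T@w[3]; T=Ro.from_rotvec(o["orientation"]); print("wristcam in tool",T.inv().apply(C-o["tcp_pos"])); print(T.as_matrix())
for n,q in dict(mandarin=(261,225),tin=(120,214),brushhead=(311,236),bottletop=(376,178)).items(): print(n,ray(c,q,.26 if 'bott' in n else .03))
E
```

```text
c0 [0.42733962 0.31368879 0.04      ]
[0.43617165 0.31812408] 6.155169338765708 rms mm 8.20088103191685 168
enc 0.4327777624130249 0.3169897794723511 0.10877293348312378
[(204, np.int64(177), np.int64(193)), (205, np.int64(177), np.int64(193)), (206, np.int64(177), np.int64(193)), (207, np.int64(177), np.int64(194)), (208, np.int64(177), np.int64(194)), (209, np.int64(177), np.int64(194)), (210, np.int64(178), np.int64(194)), (211, np.int64(178), np.int64(194)), (212, np.int64(178), np.int64(194)), (213, np.int64(178), np.int64(193)), (214, np.int64(179), np.int64(192)), (215, np.int64(180), np.int64(191)), (216, np.int64(181), np.int64(190))]
wristcam in tool [ 0.08281981  0.00053075 -0.18251233]
[[ 9.55109516e-01  2.96252899e-01 -1.78836702e-04]
 [ 2.96252953e-01 -9.55109371e-01  5.27293067e-04]
 [-1.45965102e-05 -5.56603527e-04 -9.99999845e-01]]
mandarin [0.37446716 0.11131752 0.03      ]
tin [0.40182999 0.55659212 0.03      ]
brushhead [ 0.34095656 -0.04373916  0.03      ]
bottletop [ 0.41565248 -0.20781466  0.26      ]
```

```bash
cat > rim.py <<'E'
from h import *
from scipy.optimize import least_squares
def rad(th):
    d=(th+np.pi/6)%(np.pi/3)-np.pi/6
    s=22**2-(88*np.sin(d))**2
    return np.where(s>0,np.maximum(94,88*np.cos(d)+np.sqrt(np.maximum(s,0))),94)/1000
def fit(c,cx0=(.434,.317)):
    hsv=cv2.cvtColor(c[0],cv2.COLOR_RGB2HSV)
    m=cv2.inRange(hsv,(8,60,110),(25,200,255)); m[:, :155]=0;m[:,240:]=0;m[:165]=0;m[250:]=0
    ct=max(cv2.findContours(m,cv2.RETR_EXTERNAL,cv2.CHAIN_APPROX_NONE)[0],key=cv2.contourArea).reshape(-1,2)
    P46=np.array([ray(c,q,.046)[:2] for q in ct]);P28=np.array([ray(c,q,.028)[:2] for q in ct])
    P=np.where((P46[:,0]>cx0[0]+.03)[:,None],P46,P28)
    k=np.hypot(*(P-cx0).T)>.086
    f=lambda x:np.hypot(*(P-x[:2]).T)-rad(np.arctan2(*(P-x[:2]).T[::-1])-x[2])
    x=None
    for it in range(4):
        c1=[least_squares(lambda x:f(x)[k],[*(cx0 if x is None else x[:2]),p],loss="soft_l1",f_scale=.003,diff_step=1e-3) for p in np.radians(np.arange(0,60,10))]
        b=min(c1,key=lambda s:s.cost); x=b.x
        k=np.abs(f(x))<.006
    return x,k.sum(),len(k),1e3*np.sqrt(np.mean(f(x)[k]**2))
E
python3 - <<'E'
from rim import *
c=cam("top"); x,n,N,e=fit(c); print(x[:2],np.degrees(x[2])%60,n,N,e)
for q in [(185.5,216.8),(171,207)]: 
    print(ray(c,q,.058))
L=ray(c,(176.7,209),.07)[:2];R_=ray(c,(194.5,209),.07)[:2]; print(L,R_,np.hypot(*(L-R_)))
F=ray(c,(185.7,216.8),.058)[:2]; mc=F+[.029,0]; d=mc-x[:2]; print("mill",mc,np.hypot(*d),np.degrees(np.arctan2(d[1],d[0])))
# zoomed with marks
v=c[0].copy(); v=cv2.resize(v[160:250,150:250],None,fx=6,fy=6,interpolation=cv2.INTER_CUBIC)
for k in range(6):
    a=x[2]+k*np.pi/3; P=[x[0]+.088*np.cos(a),x[1]+.088*np.sin(a),.046]; u=(proj(c,P)[0]-[150,160]+.5)*6; cv2.circle(v,tuple(int(t) for t in u),4,(255,0,0),-1); print(np.degrees(a)%360,u)
cv2.imwrite("pics/z1.png",v[:,:,::-1])
E
```

```text
[0.43842364 0.31821386] 6.712424832975984 124 274 1.8876955633128327
[0.38350408 0.3430096  0.058     ]
[0.41619532 0.39183448 0.058     ]
[0.40363618 0.3703589 ] [0.40495986 0.31566136] 0.054713549929350416
mill [0.41251902 0.34239461] 0.03543667670584612 136.97126386777506
6.712424832975984 [276.07077979 116.49973018]
66.71242483297597 [133.25330419 199.4070324 ]
126.71242483297597 [132.08543823 348.05878025]
186.71242483297598 [281.34432515 412.77531936]
246.71242483297596 [427.30445962 323.53836966]
306.712424832976 [420.89400981 176.0618453 ]
```

View pics/z1.png

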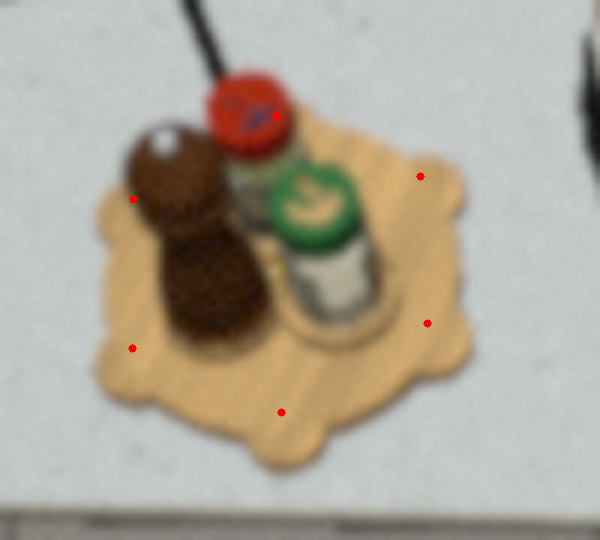

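The tray centre comes out at roughly (0.434–0.438, 0.318), with lobes near 7° + k·60°. The mill is at about 130°, so it needs roughly +50–55° of counter-clockwise turn. First I'll lift clear and come round at a safe height, then look closer.

```bash
python3 -m inch '[[0,[0,0,-0.5],[0,0,0]],[0,[0,0,-0.5],[0,0,0]],[0,[0,0,-0.5],[0,0,0]],[0,[0,0,-0.5],[0,0,0]],[1,[0.744,-0.476,-0.5],[0,0,-0.18]],[1,[0.744,-0.476,-0.5],[0,0,-0.18]],[1,[0.744,-0.476,-0.5],[0,0,-0.18]],[1,[0.744,-0.476,-0.5],[0,0,-0.18]],[1,[0.744,-0.476,-0.5],[0,0,-0.18]],[1,[0.744,-0.476,-0.5],[0,0,-0.18]],[1,[0.744,-0.476,-0.5],[0,0,-0.18]],[1,[0.744,-0.476,-0.5],[0,0,-0.18]]]' 10
cat > mv.py <<'E'
# work out shift/turn for a world target: args x y z yaw(deg of tool x)
import sys,numpy as np
from station import r
from scipy.spatial.transform import Rotation as Ro
def calc(x,y,z,yaw):
    o=r.get_obs(); T=Ro.from_rotvec(o["orientation"])
    d=T.inv().apply(np.array([x,y,z])-o["tcp_pos"])
    a=np.radians(yaw); X=np.array([np.cos(a),np.sin(a),0]);Z=np.array([0,0,-1.]);G=Ro.from_matrix(np.stack([X,np.cross(Z,X),Z],1))
    t=(T.inv()*G).as_rotvec()
    M=T.as_matrix()
    print("tcp",o["tcp_pos"].round(4),"yaw",np.degrees(np.arctan2(M[1,0],M[0,0])).round(1),"tilt",np.degrees(np.arccos(-M[2,2])).round(2),"F",o["force"].round(1),"w",round(o["width"],3),"t",round(o["time_s"],2))
    print("shift",(d/.4).round(4),"turn",(t/np.pi).round(4),"rows",max(np.linalg.norm(d)/.05,np.degrees(np.linalg.norm(t))/8.59).round(1))
    print("j",o["joint_pos"].round(2))
if __name__=="__main__": calc(*map(float,sys.argv[1:5]))
E
python3 mv.py .47 0 .4 90
```

```text
time_s: 1.55
tcp_pos: [0.4251, -0.3442, 0.4045]
orientation: [-2.844, -1.333, -0.004]
force: [-0.3, 0.1, 0.1]
width: 0.0311
tcp [ 0.4251 -0.3442  0.4045] yaw 50.2 tilt 0.16 F [-0.3  0.1  0.1] w 0.031 t 1.55
shift [ 0.7332 -0.4641  0.013 ] turn [ 0.0005 -0.0008 -0.2209] rows 6.9
j [ 0.82  0.11 -0.24  1.34  0.02  1.7  -0.11]
```

```bash
python3 -m inch '[[1,[0.733,-0.464,0.01],[0,0,-0.22]],[1,[0.733,-0.464,0.01],[0,0,-0.22]],[1,[0.733,-0.464,0.01],[0,0,-0.22]],[1,[0.733,-0.464,0.01],[0,0,-0.22]],[1,[0.733,-0.464,0.01],[0,0,-0.22]],[1,[0.733,-0.464,0.01],[0,0,-0.22]],[1,[0.733,-0.464,0.01],[0,0,-0.22]],[1,[0.733,-0.464,0.01],[0,0,-0.22]]]'
python3 mv.py .4 .2 .4 90
python3 - <<'E'
from h import *
w=cam("wrist"); print(w[2][2]); cv2.imwrite("pics/w1.png",w[0][:,:,::-1])
E
```

```text
time_s: 2.35
tcp_pos: [0.4689, 0.0, 0.4007]
orientation: [2.225, 2.218, 0.003]
force: [-0.8, -0.2, 0.5]
width: 0.0004
tcp [0.4689 0.     0.4007] yaw 89.8 tilt 0.11 F [-0.8 -0.2  0.5] w 0.0 t 2.35
shift [ 0.4994 -0.1737  0.002 ] turn [ 0.0004 -0.0004 -0.001 ] rows 4.2
j [ 0.53 -0.05 -0.58  1.5  -0.03  1.68 -0.06]
[ 0.00101098 -0.29585975 -0.95523086]
```

View pics/w1.png

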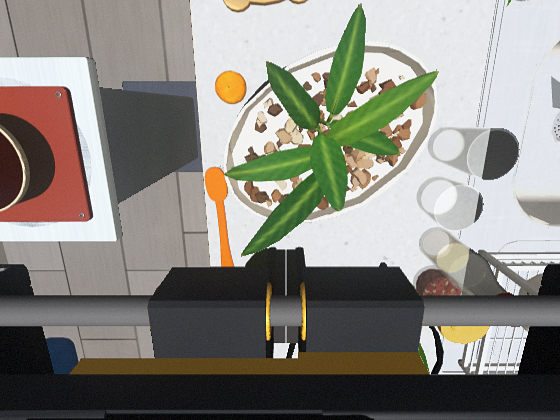

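The wrist picture shows the trough with its plant at the centre, the mandarin at (231,87), the brush at (220,215), and the carousel's edge at the top (265,3). I'll move 0.2 m further left.

```bash
python3 -m inch '[[1,[0.5,-0.174,0],[0,0,0]],[1,[0.5,-0.174,0],[0,0,0]],[1,[0.5,-0.174,0],[0,0,0]],[1,[0.5,-0.174,0],[0,0,0]],[1,[0.5,-0.174,0],[0,0,0]],[1,[0.5,-0.174,0],[0,0,0]]]'
python3 - <<'E'
from h import *
w=cam("wrist"); cv2.imwrite("pics/w2.png",w[0][:,:,::-1]); print(-w[2].T@w[3])
E
python3 mv.py .4 .2 .4 90
```

```text
time_s: 3.0
tcp_pos: [0.4016, 0.1945, 0.4003]
orientation: [2.233, 2.209, 0.0]
force: [0.1, 0.1, -0.4]
width: 0.0006
[0.40311088 0.27640419 0.58297603]
tcp [0.4025 0.1925 0.4001] yaw 89.2 tilt 0.04 F [ 0.2 -0.3  1.3] w 0.0 t 3.05
shift [ 0.0186 -0.0066  0.0003] turn [ 0.0001  0.0002 -0.0044] rows 0.2
j [ 0.37 -0.11 -0.81  1.53 -0.08  1.69 -0.46]
```

View pics/w2.png

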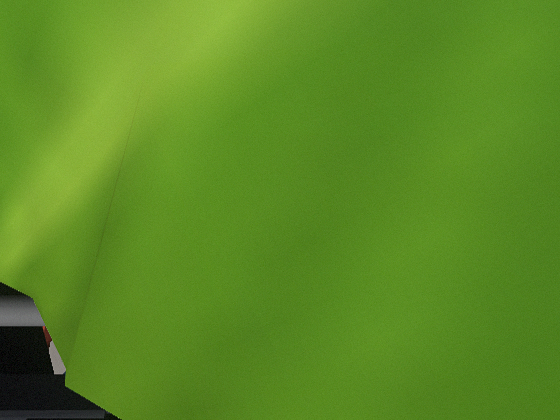

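A plant leaf blocks the wrist camera here, and the arm may be touching the plant. I'll check the other cameras before moving.

```bash
python3 - <<'E'
from h import *
for n in ["scene","top"]:
    w=cam(n); cv2.imwrite(f"pics/{n}2.png",w[0][:,:,::-1])
o=r.get_obs(); print(o["tcp_pos"],o["force"],o["tau"].round(1),o["dq"].round(3))
E
```

```text
[0.4030945  0.19127057 0.39986521] [ 0.69968037 -0.65667531 -0.4583933 ] [ -1.  -22.4   2.1 -41.3  -0.2   0.   -0. ] [ 0.005  0.003  0.001  0.002 -0.004 -0.    -0.006]
```

View pics/scene2.png

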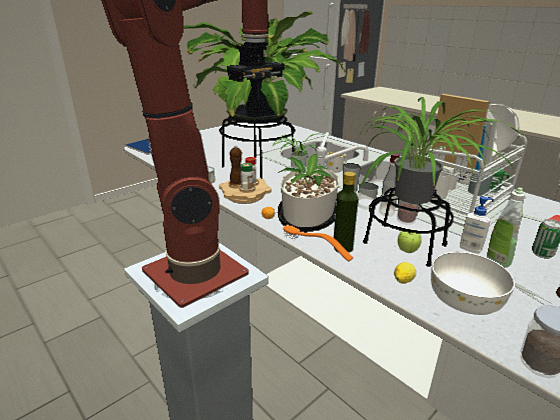

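View pics/top2.png

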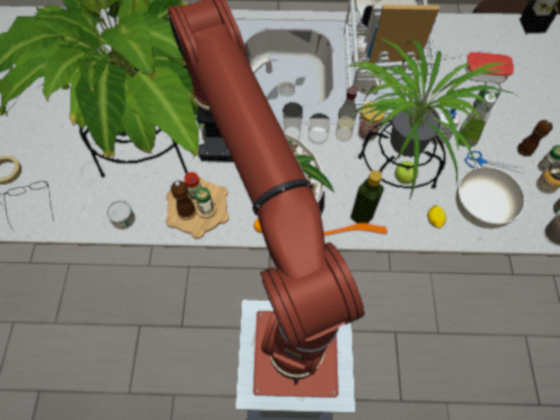

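```bash
python3 - <<'E'
from h import *
c=cam("top")
for q in [(193,152),(160,155),(130,130),(100,140)]:
  for z in (.4,.6,.8): print(q,z,ray(c,q,z)[:2].round(3))
E
python3 mv.py .36 .2 .36 120
```

```text
(193, 152) 0.4 [0.396 0.268]
(193, 152) 0.6 [0.264 0.224]
(193, 152) 0.8 [0.133 0.179]
(160, 155) 0.4 [0.385 0.349]
(160, 155) 0.6 [0.256 0.288]
(160, 155) 0.8 [0.126 0.228]
(130, 130) 0.4 [0.459 0.435]
(130, 130) 0.6 [0.315 0.358]
(130, 130) 0.8 [0.171 0.281]
(100, 140) 0.4 [0.426 0.505]
(100, 140) 0.6 [0.289 0.414]
(100, 140) 0.8 [0.151 0.323]
tcp [0.403  0.1914 0.3998] yaw 89.0 tilt 0.03 F [ 0.7 -0.9 -0.1] w 0.0 t 3.2
shift [ 0.0197 -0.1079  0.0997] turn [-0.0002 -0.     -0.1721] rows 3.6
j [ 0.37 -0.11 -0.81  1.53 -0.08  1.69 -0.46]
```

```bash
python3 - <<'E'
from h import *
c=cam("top"); s=cam("scene"); v=cv2.imread("pics/scene2.png")
v=cv2.resize(v[0:220,160:360],None,fx=3.6,fy=2.7*1.3333/1.3333)
col=[(0,0,255),(255,0,0),(255,0,255)]
for i,q in enumerate([(193,152),(160,155),(130,150)]):
  for z in np.arange(.25,.75,.05):
    u=proj(s,ray(c,q,z))[0]; a=(int((u[0]-160)*3.6),int(u[1]*2.7)); cv2.circle(v,a,3,col[i],-1); print(q,round(z,2),ray(c,q,z)[:2].round(3),u.round(0))
cv2.imwrite("pics/s3.png",v)
E
```

```text
(193, 152) 0.25 [0.495 0.302] [257. 135.]
(193, 152) 0.3 [0.462 0.291] [252. 125.]
(193, 152) 0.35 [0.429 0.28 ] [247. 113.]
(193, 152) 0.4 [0.396 0.268] [241. 101.]
(193, 152) 0.45 [0.363 0.257] [235.  88.]
(193, 152) 0.5 [0.33  0.246] [228.  74.]
(193, 152) 0.55 [0.297 0.235] [221.  59.]
(193, 152) 0.6 [0.264 0.224] [213.  43.]
(193, 152) 0.65 [0.232 0.213] [205.  26.]
(193, 152) 0.7 [0.199 0.201] [196.   7.]
(160, 155) 0.25 [0.483 0.394] [240. 131.]
(160, 155) 0.3 [0.45  0.379] [236. 120.]
(160, 155) 0.35 [0.418 0.364] [231. 110.]
(160, 155) 0.4 [0.385 0.349] [225.  98.]
(160, 155) 0.45 [0.353 0.334] [219.  86.]
(160, 155) 0.5 [0.321 0.319] [213.  72.]
(160, 155) 0.55 [0.288 0.303] [207.  58.]
(160, 155) 0.6 [0.256 0.288] [199.  42.]
(160, 155) 0.65 [0.223 0.273] [192.  25.]
(160, 155) 0.7 [0.191 0.258] [183.   6.]
(130, 150) 0.25 [0.497 0.482] [230. 126.]
(130, 150) 0.3 [0.464 0.463] [226. 116.]
(130, 150) 0.35 [0.431 0.444] [221. 105.]
(130, 150) 0.4 [0.398 0.425] [216.  94.]
(130, 150) 0.45 [0.365 0.406] [211.  82.]
(130, 150) 0.5 [0.332 0.387] [205.  69.]
(130, 150) 0.55 [0.299 0.369] [199.  56.]
(130, 150) 0.6 [0.266 0.35 ] [192.  40.]
(130, 150) 0.65 [0.233 0.331] [184.  24.]
(130, 150) 0.7 [0.2   0.312] [176.   6.]
```

View pics/s3.png

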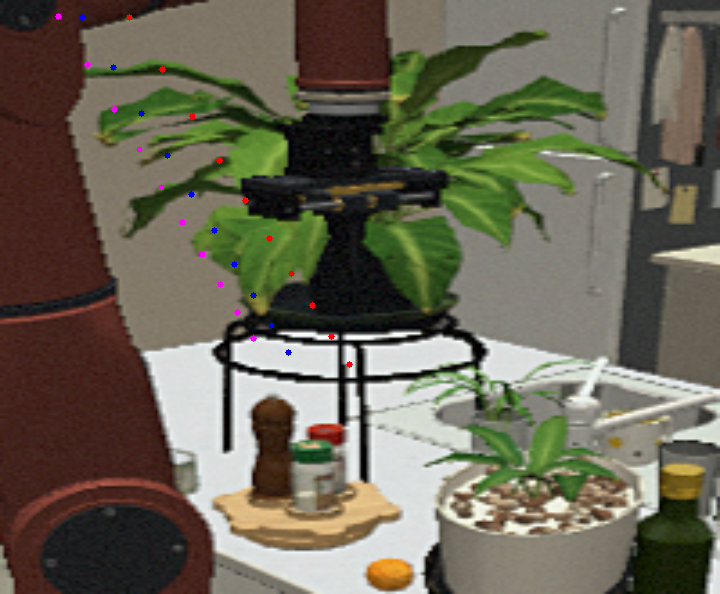

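```bash
cat > rim2.py <<'E'
from rim import *
def pts(c,roi,z=(.046,.028),cx0=(.436,.317)):
    hsv=cv2.cvtColor(c[0],cv2.COLOR_RGB2HSV)
    m=cv2.inRange(hsv,(8,50,90),(25,200,255)); k=np.zeros_like(m); k[roi[1]:roi[3],roi[0]:roi[2]]=1; m*=k
    ct=max(cv2.findContours(m,cv2.RETR_EXTERNAL,cv2.CHAIN_APPROX_NONE)[0],key=cv2.contourArea)
    ct=cv2.approxPolyDP(ct,0,True).reshape(-1,2) if 0 else ct.reshape(-1,2)
    C=(-c[2].T@c[3])[:2]-cx0
    A=np.array([ray(c,q,z[0])[:2] for q in ct]);B=np.array([ray(c,q,z[1])[:2] for q in ct])
    P=np.where(((A-cx0)@C>0)[:,None],B,A)
    return P,ct
def fitp(P,cx0=(.436,.317)):
    k=np.hypot(*(P-cx0).T)>.086
    f=lambda x:np.hypot(*(P-x[:2]).T)-rad(np.arctan2(*(P-x[:2]).T[::-1])-x[2])
    x=None
    for it in range(5):
        b=min([least_squares(lambda x:f(x)[k],[*(cx0 if x is None else x[:2]),p],loss="soft_l1",f_scale=.002,diff_step=1e-3) for p in np.radians(np.arange(0,60,10))],key=lambda s:s.cost); x=b.x
        k=np.abs(f(x))<.006
    return x,k,f(x)
E
python3 - <<'E'
from rim2 import *
for n,roi in dict(top=(155,165,240,250),scene=(210,165,280,215)).items():
    c=cam(n); P,ct=pts(c,roi); x,k,f=fitp(P); print(n,x[:2].round(4),np.degrees(x[2])%60,k.sum(),len(k),1e3*np.sqrt(np.mean(f[k]**2)))
    th=np.degrees(np.arctan2(*(P-x[:2]).T[::-1]))%360
    for a in range(0,360,30):
        s=k&(th>=a)&(th<a+30)
        if s.sum(): print(a,s.sum(),(1e3*f[s].mean()).round(1),end=" | ")
    print()
E
```

```text
top [0.4372 0.3176] 6.443168089898805 127 295 2.200133966377445
30 1 -4.2 | 60 9 -2.0 | 90 18 -1.8 | 120 16 0.3 | 150 14 -0.7 | 180 18 -0.2 | 210 16 -0.5 | 240 15 -1.2 | 270 17 -0.7 | 300 3 -4.5 | 
scene [0.4308 0.3094] 8.188666104668178 49 143 2.7354685174297466
0 6 -0.0 | 90 11 0.6 | 120 6 -2.4 | 150 4 -3.5 | 180 2 -0.5 | 210 1 3.9 | 240 9 0.2 | 270 4 -0.1 | 300 2 -1.9 | 330 4 -0.5 |
```

```bash
cat > pol.py <<'E'
# args: tipz tilt, then theta:radius pairs -> shift/turn for each, from the current commanded(measured) pose
import sys,numpy as np
from station import r
from scipy.spatial.transform import Rotation as Ro
CX=np.array([.436,.316])
def pose(th,rad,tz,tilt,yaw=None):
    a=np.radians(th);b=np.radians(th if yaw is None else yaw);t=np.radians(tilt)
    X0=np.array([np.cos(b),np.sin(b),0]);U=np.array([0,0,1.])
    x=X0*np.cos(t)-U*np.sin(t); z=-U*np.cos(t)-X0*np.sin(t)
    tip=np.array([CX[0]+rad*np.cos(a),CX[1]+rad*np.sin(a),tz])
    return tip-z*.017,Ro.from_matrix(np.stack([x,np.cross(z,x),z],1))
if __name__=="__main__":
    o=r.get_obs();T=Ro.from_rotvec(o["orientation"]);p0=o["tcp_pos"];M=T.as_matrix()
    tip=p0+M[:,2]*.017; d=tip[:2]-CX
    print("tip",tip.round(4),"r",np.hypot(*d).round(4),"th",np.degrees(np.arctan2(d[1],d[0])).round(1)%360,"yaw",(np.degrees(np.arctan2(M[1,0],M[0,0]))%360).round(1),"F",o["force"].round(1),"t",round(o["time_s"],2))
    for s in sys.argv[1:]:
        v=list(map(float,s.split(":"))); p,G=pose(*v)
        d=T.inv().apply(p-p0);w=(T.inv()*G).as_rotvec()
        print(s,"tcp",p.round(3),"reach",np.hypot(*p[:2]).round(3),(d/.4).round(3).tolist(),(w/np.pi).round(4).tolist())
E
python3 mv.py .345 .30 .36 125
python3 - <<'E'
from h import *
c=cam("top")
for q in [(249,175),(250,190),(262,212)]: print(q,ray(c,q,.131).round(3))
E
```

```text
tcp [0.4025 0.1927 0.4   ] yaw 89.1 tilt 0.02 F [-0.1  0.2 -1.6] w 0.0 t 3.4
shift [ 0.2659 -0.1477  0.1001] turn [-1.000e-04 -1.000e-04 -1.993e-01] rows 4.2
j [ 0.37 -0.11 -0.81  1.53 -0.08  1.69 -0.46]
(249, 175) [0.494 0.149 0.131]
(250, 190) [0.442 0.144 0.131]
(262, 212) [0.369 0.105 0.131]
```

```bash
python3 -m inch '[[1,[0.13,-0.074,0.05],[0,0,-0.04]],[1,[0.266,-0.148,0.1],[0,0,-0.08]],[1,[0.266,-0.148,0.1],[0,0,-0.12]],[1,[0.266,-0.148,0.1],[0,0,-0.16]],[1,[0.266,-0.148,0.1],[0,0,-0.2]],[1,[0.266,-0.148,0.1],[0,0,-0.2]],[1,[0.266,-0.148,0.1],[0,0,-0.2]],[1,[0.266,-0.148,0.1],[0,0,-0.2]]]'
python3 mv.py .33 .365 .30 157
python3 pol.py 157:.120:.26:5 157:.120:.07:5
python3 - <<'E'
from h import *
for n in ["wrist","scene"]:
    w=cam(n); cv2.imwrite(f"pics/{n}4.png",w[0][:,:,::-1])
E
```

```text
time_s: 4.25
tcp_pos: [0.3444, 0.3007, 0.3602]
orientation: [1.45, 2.787, 0.0]
force: [-0.8, 0.3, 0.0]
width: -0.0002
tcp [0.3444 0.3007 0.3602] yaw 125.0 tilt 0.01 F [-0.8  0.3  0. ] w -0.0 t 4.25
shift [0.1522 0.0627 0.1504] turn [ 1.000e-04 -0.000e+00 -1.776e-01] rows 3.7
j [ 0.22 -0.1  -0.93  1.6  -0.08  1.6  -0.1 ]
tip [0.3444 0.3007 0.3432] r 0.0929 th 189.5 yaw 125.0 F [-0.8  0.3  0. ] t 4.25
157:.120:.26:5 tcp [0.324 0.363 0.277] reach 0.487 [0.157, 0.049, 0.208] [-0.0077, -0.0271, -0.1775]
157:.120:.07:5 tcp [0.324 0.363 0.087] reach 0.487 [0.157, 0.048, 0.683] [-0.0077, -0.0271, -0.1775]
```

View pics/wrist4.png

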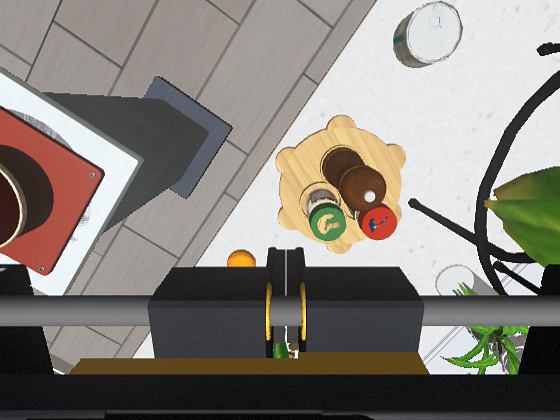

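View pics/scene4.png

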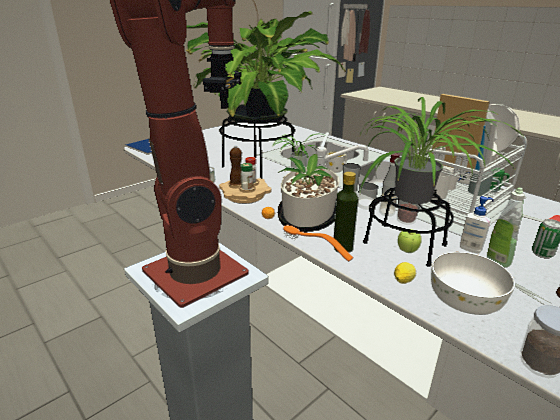

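The wrist picture now shows the whole carousel near (340,185). Lobe tips are at about (343,117), (402,155), (398,218), (335,252) and (282,157); the mill base is at (345,165) with its head at (365,190). The red jar is at (377,222), the green one at (327,222). I'll fit the rim from this view.

```bash
python3 - <<'E'
from rim2 import *
c=cam("wrist"); P,ct=pts(c,(260,100,420,262)); x,k,f=fitp(P); print(x[:2].round(4),np.degrees(x[2])%60,k.sum(),len(k),1e3*np.sqrt(np.mean(f[k]**2)))
th=np.degrees(np.arctan2(*(P-x[:2]).T[::-1]))%360
for a in range(0,360,30):
        s=k&(th>=a)&(th<a+30)
        if s.sum(): print(a,s.sum(),(1e3*f[s].mean()).round(1),end=" | ")
v=c[0][100:270,250:420]
cv2.imwrite("pics/w4z.png",cv2.resize(v,None,fx=3.5,fy=3.5,interpolation=cv2.INTER_CUBIC)[:,:,::-1])
E
```

```text
[0.4365 0.3166] 6.268517803323704 377 794 2.195117135867591
0 33 -2.0 | 30 34 -2.6 | 60 38 -0.9 | 90 33 -0.2 | 120 36 -1.6 | 150 30 -2.6 | 180 35 -0.5 | 210 31 -1.8 | 240 36 -1.2 | 270 30 -2.5 | 300 33 -2.1 | 330 8 -2.5 |
```

View pics/w4z.png

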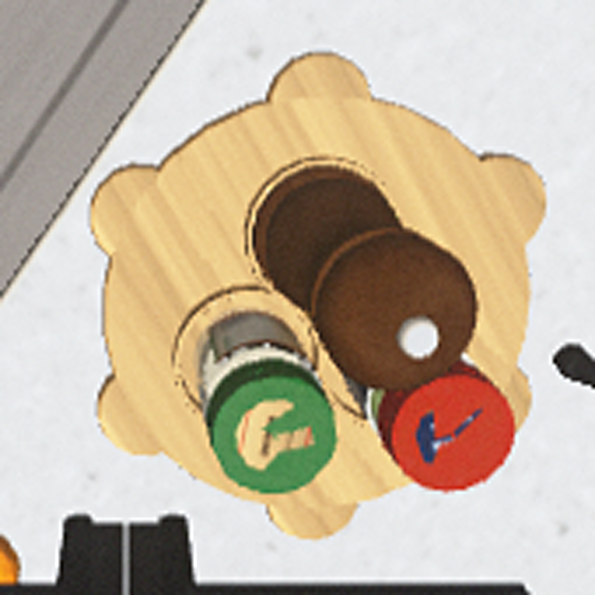

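The rim fit is consistent across all three views: centre (0.4365, 0.3166), lobes at 6.3° + k·60°, mill at 126.3°. The tray therefore needs +53.7° (counter-clockwise). Next I'll descend with closed fingers at the front-left hollow (156°), just outside the rim.

```bash
sed -i 's/CX=np.array.*/CX=np.array([.4365,.3166])/' pol.py; python3 pol.py 156:.122:.26:5 156:.122:.15:5 156:.122:.06:5
```

```text
tip [0.3443 0.3008 0.3431] r 0.0935 th 189.7 yaw 125.1 F [-0.8  0.1 -0.2] t 4.4
156:.122:.26:5 tcp [0.324 0.367 0.277] reach 0.489 [0.165, 0.053, 0.208] [-0.0075, -0.0271, -0.1714]
156:.122:.15:5 tcp [0.324 0.367 0.167] reach 0.489 [0.165, 0.053, 0.483] [-0.0075, -0.0271, -0.1714]
156:.122:.06:5 tcp [0.324 0.367 0.077] reach 0.489 [0.165, 0.053, 0.708] [-0.0075, -0.0271, -0.1714]
```

```bash
python3 -m inch '[[1,[0.165,0.053,0.1],[-0.0035,-0.0135,-0.045]],[1,[0.165,0.053,0.2],[-0.0075,-0.027,-0.09]],[1,[0.165,0.053,0.2],[-0.0075,-0.027,-0.13]],[1,[0.165,0.053,0.2],[-0.0075,-0.027,-0.171]],[1,[0.165,0.053,0.3],[-0.0075,-0.027,-0.171]],[1,[0.165,0.053,0.4],[-0.0075,-0.027,-0.171]],[1,[0.165,0.053,0.483],[-0.0075,-0.027,-0.171]],[1,[0.165,0.053,0.56],[-0.0075,-0.027,-0.171]],[1,[0.165,0.053,0.64],[-0.0075,-0.027,-0.171]],[1,[0.165,0.053,0.708],[-0.0075,-0.027,-0.171]],[1,[0.165,0.053,0.708],[-0.0075,-0.027,-0.171]],[1,[0.165,0.053,0.708],[-0.0075,-0.027,-0.171]]]'
python3 pol.py 156:.122:.032:5 156:.109:.032:5 160:.109:.032:5 164:.109:.032:5 168:.109:.032:5 172:.109:.032:5
python3 - <<'E'
from h import *
for n in ["wrist","scene"]:
    w=cam(n); cv2.imwrite(f"pics/{n}5.png",w[0][:,:,::-1])
E
```

```text
time_s: 5.6
tcp_pos: [0.3233, 0.3673, 0.0774]
orientation: [0.635, 2.991, -0.027]
force: [0.1, -0.0, 1.0]
width: 0.0001
tip [0.3246 0.3668 0.0605] r 0.1226 th 155.9 yaw 156.0 F [ 0.1 -0.   1. ] t 5.6
156:.122:.032:5 tcp [0.324 0.367 0.049] reach 0.489 [0.005, -0.001, 0.071] [0.0, -0.0004, 0.0001]
156:.109:.032:5 tcp [0.336 0.362 0.049] reach 0.493 [-0.028, -0.001, 0.074] [0.0, -0.0004, 0.0001]
160:.109:.032:5 tcp [0.333 0.354 0.049] reach 0.486 [-0.028, -0.02, 0.074] [-0.0019, -0.0004, -0.022]
164:.109:.032:5 tcp [0.33  0.347 0.049] reach 0.479 [-0.03, -0.039, 0.074] [-0.0038, -0.0004, -0.0442]
168:.109:.032:5 tcp [0.328 0.34  0.049] reach 0.472 [-0.034, -0.058, 0.074] [-0.0057, -0.0004, -0.0663]
172:.109:.032:5 tcp [0.327 0.332 0.049] reach 0.466 [-0.038, -0.077, 0.075] [-0.0077, -0.0004, -0.0884]
```

View pics/wrist5.png

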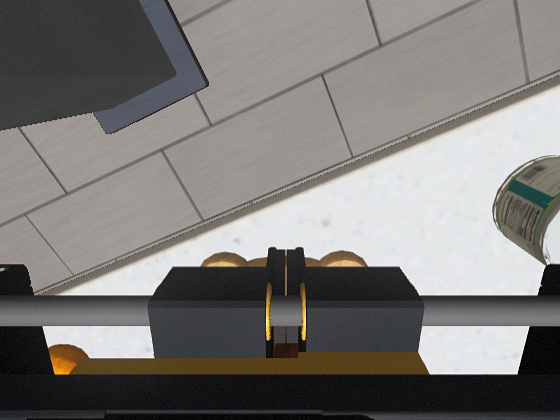

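View pics/scene5.png

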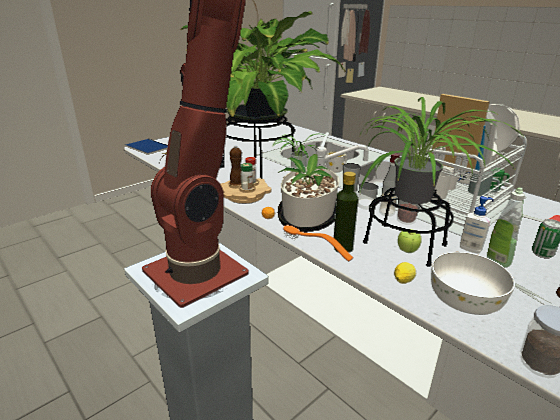

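The lobes at (222,260) and (342,258) sit evenly either side of the fingers (287,260). I'll lower, ease into the hollow, and check the force.

```bash
python3 -m inch '[[1,[0.005,0,0.036],[0,0,0]],[1,[0.005,0,0.073],[0,0,0]],[1,[-0.005,0,0.073],[0,0,0]],[1,[-0.016,0,0.073],[0,0,0]],[1,[-0.028,0,0.074],[0,0,0]],[1,[-0.028,0,0.074],[0,0,0]],[1,[-0.028,0,0.074],[0,0,0]]]'
python3 pol.py 158:.109:.032:5 160:.109:.032:5 162:.109:.032:5 164:.109:.032:5 166:.109:.032:5 168:.109:.032:5 170:.109:.032:5 172:.109:.032:5 174:.109:.032:5 176:.109:.032:5
```

```text
time_s: 6.4
tcp_pos: [0.3363, 0.3616, 0.0487]
orientation: [0.635, 2.989, -0.027]
force: [-0.9, -0.8, -0.6]
width: 0.0003
tip [0.3376 0.361  0.0317] r 0.1084 th 155.8 yaw 156.0 F [-0.9 -0.8 -0.6] t 6.4
158:.109:.032:5 tcp [0.334 0.358 0.049] reach 0.49 [0.001, -0.01, -0.001] [-0.0007, -0.0001, -0.0111]
160:.109:.032:5 tcp [0.333 0.354 0.049] reach 0.486 [0.001, -0.02, -0.001] [-0.0017, -0.0001, -0.0222]
162:.109:.032:5 tcp [0.331 0.351 0.049] reach 0.483 [0.0, -0.03, -0.001] [-0.0027, -0.0001, -0.0332]
164:.109:.032:5 tcp [0.33  0.347 0.049] reach 0.479 [-0.001, -0.039, -0.001] [-0.0036, -0.0, -0.0443]
166:.109:.032:5 tcp [0.329 0.343 0.049] reach 0.476 [-0.003, -0.049, -0.0] [-0.0046, -0.0, -0.0554]
168:.109:.032:5 tcp [0.328 0.34  0.049] reach 0.472 [-0.005, -0.058, -0.0] [-0.0056, -0.0, -0.0664]
170:.109:.032:5 tcp [0.328 0.336 0.049] reach 0.469 [-0.007, -0.068, -0.0] [-0.0065, -0.0, -0.0775]
172:.109:.032:5 tcp [0.327 0.332 0.049] reach 0.466 [-0.009, -0.077, 0.0] [-0.0075, -0.0, -0.0886]
174:.109:.032:5 tcp [0.327 0.328 0.049] reach 0.463 [-0.012, -0.086, 0.0] [-0.0085, -0.0, -0.0996]
176:.109:.032:5 tcp [0.326 0.324 0.049] reach 0.46 [-0.015, -0.095, 0.001] [-0.0095, -0.0, -0.1107]
```

```bash
python3 -m inch '[[1,[0.001,-0.010,0],[-0.001,0,-0.011]],[1,[0.001,-0.020,0],[-0.002,0,-0.022]],[1,[0,-0.030,0],[-0.003,0,-0.033]],[1,[-0.001,-0.039,0],[-0.004,0,-0.044]],[1,[-0.003,-0.049,0],[-0.005,0,-0.055]],[1,[-0.005,-0.058,0],[-0.006,0,-0.066]],[1,[-0.007,-0.068,0],[-0.007,0,-0.078]],[1,[-0.009,-0.077,0],[-0.0075,0,-0.089]],[1,[-0.012,-0.086,0],[-0.0085,0,-0.1]],[1,[-0.015,-0.095,0],[-0.0095,0,-0.111]],[1,[-0.015,-0.095,0],[-0.0095,0,-0.111]]]'
python3 pol.py 178:.109:.032:5 180:.109:.032:5 182:.109:.032:5 184:.109:.032:5 186:.109:.032:5 188:.109:.032:5 190:.109:.032:5 192:.109:.032:5 194:.109:.032:5 196:.109:.032:5
python3 - <<'E'
from h import *
for n in ["wrist","scene"]:
    w=cam(n); cv2.imwrite(f"pics/{n}6.png",w[0][:,:,::-1])
E
```

```text
time_s: 7.5
tcp_pos: [0.3261, 0.3239, 0.049]
orientation: [0.104, 3.052, -0.006]
force: [0.2, -0.4, 0.1]
width: 0.0005
tip [0.3275 0.3238 0.0321] r 0.1092 th 176.2 yaw 176.1 F [ 0.2 -0.4  0.1] t 7.5
178:.109:.032:5 tcp [0.326 0.32  0.049] reach 0.457 [-0.001, -0.009, 0.0] [-0.0012, 0.0001, -0.0105]
180:.109:.032:5 tcp [0.326 0.317 0.049] reach 0.454 [-0.001, -0.018, 0.0] [-0.0021, 0.0001, -0.0216]
182:.109:.032:5 tcp [0.326 0.313 0.049] reach 0.452 [-0.002, -0.028, 0.0] [-0.0031, 0.0001, -0.0326]
184:.109:.032:5 tcp [0.326 0.309 0.049] reach 0.449 [-0.003, -0.037, 0.0] [-0.0041, 0.0001, -0.0437]
186:.109:.032:5 tcp [0.327 0.305 0.049] reach 0.447 [-0.005, -0.047, 0.001] [-0.005, 0.0001, -0.0548]
188:.109:.032:5 tcp [0.327 0.301 0.049] reach 0.445 [-0.006, -0.056, 0.001] [-0.006, 0.0001, -0.0658]
190:.109:.032:5 tcp [0.328 0.297 0.049] reach 0.443 [-0.009, -0.066, 0.001] [-0.007, 0.0001, -0.0769]
192:.109:.032:5 tcp [0.328 0.294 0.049] reach 0.441 [-0.011, -0.075, 0.001] [-0.008, 0.0001, -0.088]
194:.109:.032:5 tcp [0.329 0.29  0.049] reach 0.439 [-0.014, -0.084, 0.001] [-0.0089, 0.0001, -0.0991]
196:.109:.032:5 tcp [0.33  0.286 0.049] reach 0.437 [-0.017, -0.094, 0.002] [-0.0099, 0.0, -0.1101]
```

View pics/wrist6.png

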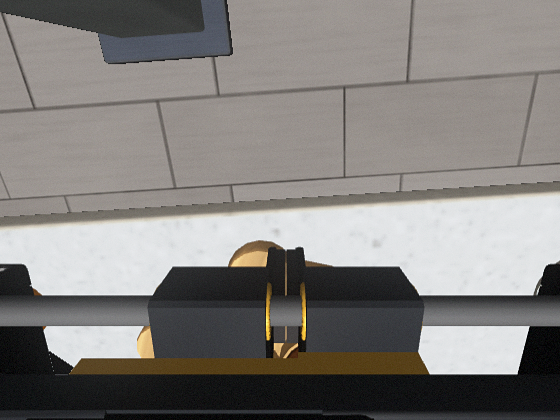

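View pics/scene6.png

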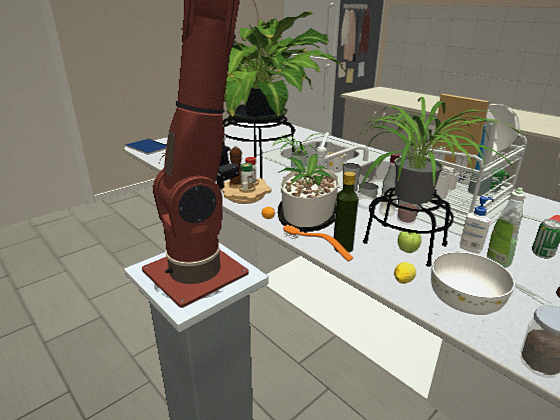

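The finger is now against the lobe at (255,252) and forces are tiny. I'll continue the stroke.

```bash
python3 -m inch '[[1,[-0.001,-0.009,0],[-0.001,0,-0.011]],[1,[-0.001,-0.018,0],[-0.002,0,-0.022]],[1,[-0.002,-0.028,0],[-0.003,0,-0.033]],[1,[-0.003,-0.037,0],[-0.004,0,-0.044]],[1,[-0.005,-0.047,0],[-0.005,0,-0.055]],[1,[-0.006,-0.056,0],[-0.006,0,-0.066]],[1,[-0.009,-0.066,0],[-0.007,0,-0.077]],[1,[-0.011,-0.075,0],[-0.008,0,-0.088]],[1,[-0.014,-0.084,0],[-0.009,0,-0.099]],[1,[-0.017,-0.094,0],[-0.01,0,-0.11]],[1,[-0.017,-0.094,0],[-0.01,0,-0.11]]]'
python3 pol.py 194:.125:.032:5 194:.125:.1:5
python3 - <<'E'
from h import *
for n in ["wrist","top"]:
    w=cam(n); cv2.imwrite(f"pics/{n}7.png",w[0][:,:,::-1])
E
```

```text
time_s: 8.7
tcp_pos: [0.3304, 0.2861, 0.0496]
orientation: [-0.423, 3.026, 0.019]
force: [-0.4, 0.6, 0.2]
width: 0.0004
tip [0.3318 0.2866 0.0326] r 0.1089 th 196.0 yaw 195.9 F [-0.4  0.6  0.2] t 8.7
194:.125:.032:5 tcp [0.314 0.286 0.049] reach 0.425 [0.04, 0.011, -0.002] [0.0011, -0.0, 0.0106]
194:.125:.1:5 tcp [0.314 0.286 0.117] reach 0.425 [0.025, 0.011, -0.171] [0.0011, -0.0, 0.0106]
```

View pics/wrist7.png

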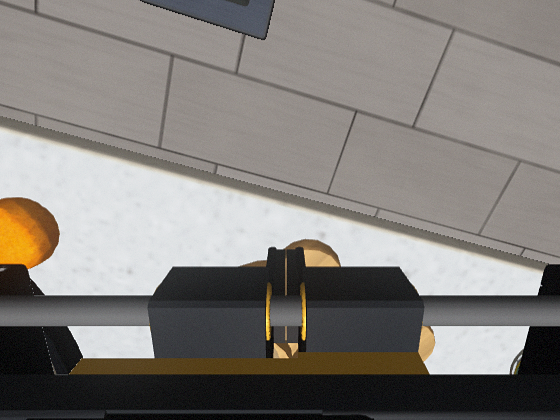

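View pics/top7.png

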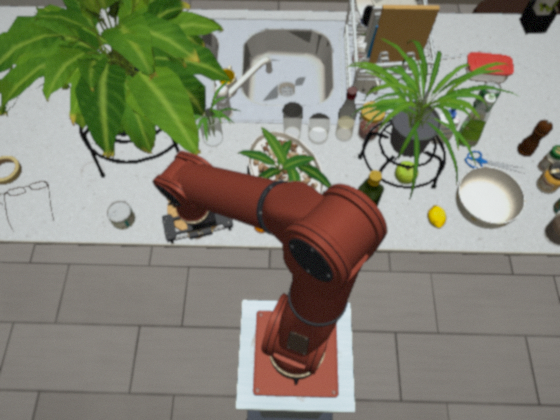

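The lobe now appears at (312,255), on the other side of the finger, so I'm not sure the tray turned as expected. I'll cast rays to check before going on.

```bash
python3 - <<'E'
from h import *
c=cam("wrist"); CX=np.array([.4365,.3166])
for q in [(312,240),(340,258),(425,340),(435,345),(287,248),(270,250),(303,250),(250,263)]:
    for z in (.046,.032):
        P=ray(c,q,z); d=P[:2]-CX; print(q,z,P.round(3),np.hypot(*d).round(4),np.degrees(np.arctan2(d[1],d[0])).round(1)%360)
for z in (.02,.032,.046,.06): print(z,proj(c,[CX[0]+.11*np.cos(np.radians(186.3)),CX[1]+.11*np.sin(np.radians(186.3)),z]))
o=r.get_obs()
from scipy.spatial.transform import Rotation as Ro
M=Ro.from_rotvec(o["orientation"]).as_matrix()
for y in (-.015,0,.015):
  for x in (-.0095,.0095): print("tip",proj(c,o["tcp_pos"]+M@[x,y,.017]),"tcp lvl",proj(c,o["tcp_pos"]+M@[x,y,-.01]))
v=c[0][200:400,180:440]; cv2.imwrite("pics/w7z.png",cv2.resize(v,None,fx=3,fy=3,interpolation=cv2.INTER_CUBIC)[:,:,::-1])
E
```

```text
(312, 240) 0.046 [0.322 0.301 0.046] 0.1153 187.9
(312, 240) 0.032 [0.329 0.304 0.032] 0.1083 186.7
(340, 258) 0.046 [0.329 0.321 0.046] 0.1072 177.6
(340, 258) 0.032 [0.337 0.326 0.032] 0.1003 174.7
(425, 340) 0.046 [0.375 0.399 0.046] 0.1032 126.7
(425, 340) 0.032 [0.386 0.41  0.032] 0.1066 118.4
(435, 345) 0.046 [0.377 0.408 0.046] 0.109 123.0
(435, 345) 0.032 [0.388 0.42  0.032] 0.1139 115.2
(287, 248) 0.046 [0.332 0.288 0.046] 0.1088 195.4
(287, 248) 0.032 [0.339 0.29  0.032] 0.101 195.3
(270, 250) 0.046 [0.336 0.278 0.046] 0.1078 200.9
(270, 250) 0.032 [0.344 0.28  0.032] 0.1001 201.7
(303, 250) 0.046 [0.33  0.297 0.046] 0.1079 190.2
(303, 250) 0.032 [0.338 0.3   0.032] 0.1002 189.3
(250, 263) 0.046 [0.348 0.269 0.046] 0.1007 208.5
(250, 263) 0.032 [0.357 0.269 0.032] 0.0927 210.7
0.02 [[312.35436698 229.80712087]]
0.032 [[313.77065248 237.89217484]]
0.046 [[315.61905423 248.44402178]]
0.06 [[317.71978484 260.43632162]]
tip [[263.21337182 251.28301549]] tcp lvl [[260.25004667 270.85227057]]
tip [[262.634732   223.90173984]] tcp lvl [[259.50104113 240.27589762]]
tip [[286.16745544 251.28931011]] tcp lvl [[286.28831373 270.85832216]]
tip [[286.20287386 223.90958171]] tcp lvl [[286.33231634 240.28388645]]
tip [[309.11928756 251.29560411]] tcp lvl [[312.32368363 270.86437308]]
tip [[309.76864214 223.9174228 ]] tcp lvl [[313.16051524 240.29187437]]
```

View pics/w7z.png

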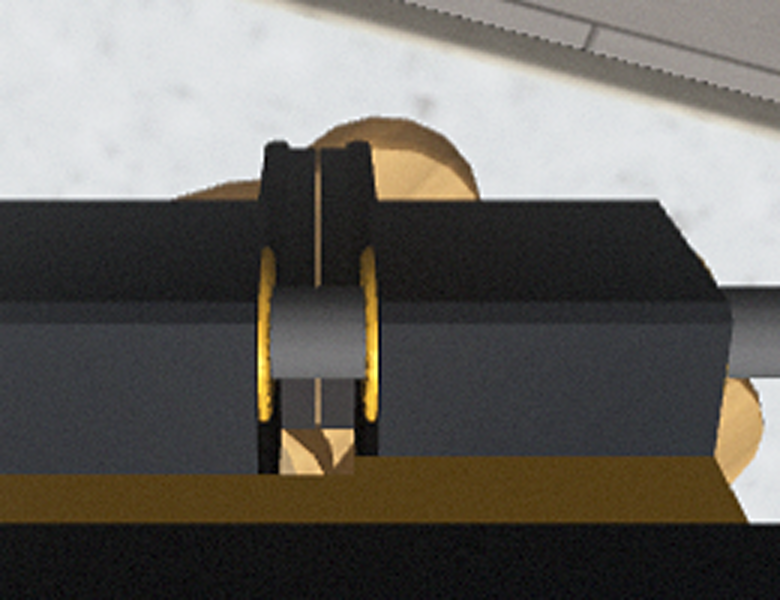

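The rays put the lobe still at 186°, and wood shows through the slit between the fingers. So the tray hasn't turned, and the fingers went over it, which means the real tips are higher than I assumed. I'll check tip height against the first scene picture.

```bash
python3 - <<'E'
from h import *
from scipy.spatial.transform import Rotation as Ro
s=cam("scene"); tcp=np.array([ 0.19238332,-0.62034109,0.20313563]); M=Ro.from_rotvec([-3.10452566e+00,-4.70413055e-01,5.48825893e-04]).as_matrix()
v=cv2.imread("pics/scene0.png")
v=cv2.resize(v[170:330,370:530],None,fx=4,fy=4,interpolation=cv2.INTER_CUBIC)
for y in (-.0435,.0435):
  for z,col in ((.017,(0,0,255)),(0,(255,0,0)),(-.02,(0,255,0)),(-.053,(255,0,255))):
    u=proj(s,tcp+M@[0,y,z])[0]; print(y,z,u.round(1)); cv2.circle(v,(int((u[0]-370)*4),int((u[1]-170)*4)),4,col,-1)
cv2.imwrite("pics/s0z.png",v)
E
```

```text
-0.0435 0.017 [411.3 286.7]
-0.0435 0 [412.6 280.1]
-0.0435 -0.02 [414.1 272.2]
-0.0435 -0.053 [416.8 258.7]
0.0435 0.017 [455.3 300.7]
0.0435 0 [457.1 293.9]
0.0435 -0.02 [459.2 285.8]
0.0435 -0.053 [462.9 271.9]
```

View pics/s0z.png

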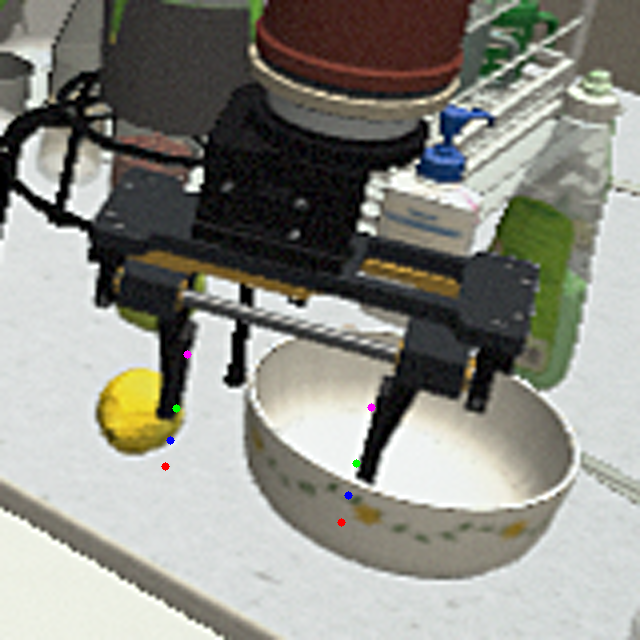

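In the start picture the real fingertips are at tool z ≈ −0.014, not +0.017. The gripper sits about 31 mm higher than the tool frame and overhang figure imply, so the fingers simply passed above the rim. I'll correct for that, go back to the 156° hollow and lower properly. The extra descent stays safe even if the nominal figure is right, because the nominal tip would still be above the worktop.

```bash
python3 pol.py 188:.115:.034:5 180:.118:.034:5 172:.121:.034:5 164:.123:.034:5 156:.124:.034:5 156:.124:.018:5 156:.124:.004:5
```

```text
tip [0.3315 0.2872 0.0326] r 0.109 th 195.6 yaw 195.9 F [ 0.4 -0.2  1.2] t 8.9
188:.115:.034:5 tcp [0.321 0.3   0.051] reach 0.44 [0.012, 0.039, -0.004] [0.0042, -0.0001, 0.0439]
180:.118:.034:5 tcp [0.317 0.317 0.051] reach 0.448 [0.011, 0.081, -0.004] [0.0081, -0.0001, 0.0881]
172:.121:.034:5 tcp [0.315 0.334 0.051] reach 0.459 [0.003, 0.123, -0.004] [0.012, -0.0001, 0.1324]
164:.123:.034:5 tcp [0.317 0.351 0.051] reach 0.473 [-0.012, 0.163, -0.002] [0.0158, -0.0001, 0.1767]
156:.124:.034:5 tcp [0.322 0.368 0.051] reach 0.489 [-0.036, 0.2, -0.0] [0.0197, -0.0002, 0.221]
156:.124:.018:5 tcp [0.322 0.368 0.035] reach 0.489 [-0.032, 0.2, 0.04] [0.0197, -0.0002, 0.221]
156:.124:.004:5 tcp [0.322 0.368 0.021] reach 0.489 [-0.029, 0.2, 0.075] [0.0197, -0.0002, 0.221]
```

```bash
python3 -m inch '[[1,[0.012,0.039,-0.004],[0.004,0,0.044]],[1,[0.011,0.081,-0.004],[0.008,0,0.088]],[1,[0.003,0.123,-0.004],[0.012,0,0.132]],[1,[-0.012,0.163,-0.002],[0.016,0,0.177]],[1,[-0.036,0.2,0],[0.0195,0,0.221]],[1,[-0.036,0.2,0],[0.0195,0,0.221]],[1,[-0.036,0.2,0],[0.0195,0,0.221]],[1,[-0.032,0.2,0.04],[0.0195,0,0.221]],[1,[-0.03,0.2,0.06],[0.0195,0,0.221]],[1,[-0.029,0.2,0.075],[0.0195,0,0.221]],[1,[-0.029,0.2,0.075],[0.0195,0,0.221]],[1,[-0.029,0.2,0.075],[0.0195,0,0.221]]]'
python3 pol.py 156:.109:.002:5
python3 - <<'E'
from h import *
for n in ["wrist","scene"]:
    w=cam(n); cv2.imwrite(f"pics/{n}8.png",w[0][:,:,::-1])
    if n=="scene": cv2.imwrite("pics/scene8z.png",cv2.resize(w[0][120:220,190:310],None,fx=5,fy=5,interpolation=cv2.INTER_CUBIC)[:,:,::-1])
E
```

```text
time_s: 10.1
tcp_pos: [0.3219, 0.3671, 0.0209]
orientation: [0.634, 2.99, -0.027]
force: [0.2, 0.2, -0.3]
width: 0.0004
tip [0.3232 0.3665 0.004 ] r 0.1238 th 156.2 yaw 156.0 F [ 0.2  0.2 -0.3] t 10.1
156:.109:.002:5 tcp [0.336 0.362 0.019] reach 0.493 [-0.036, 0.001, 0.008] [0.0001, -0.0002, 0.0002]
```

View pics/wrist8.png

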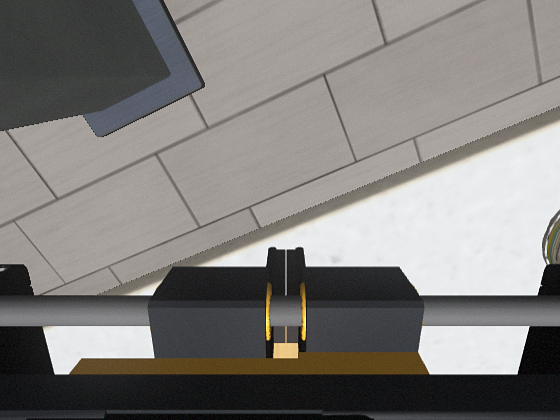

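View pics/scene8z.png

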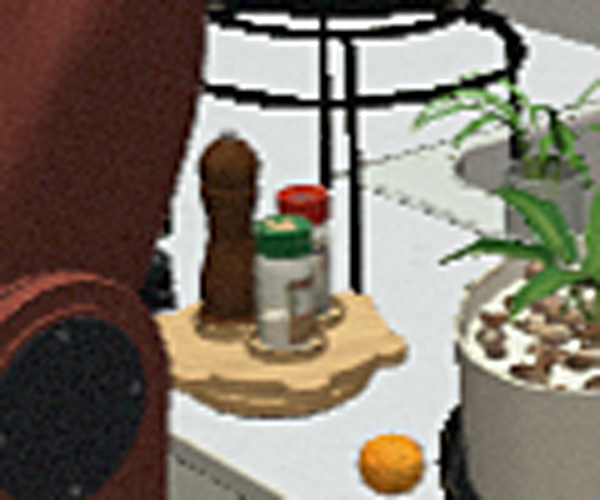

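No contact yet, and the carousel and mandarin are undisturbed. I'll ease into the hollow, then start the arc and check early for contact.

```bash
python3 -m inch '[[1,[-0.012,0,0.003],[0,0,0]],[1,[-0.024,0.001,0.006],[0,0,0]],[1,[-0.036,0.001,0.008],[0,0,0]],[1,[-0.042,0.001,0.008],[0,0,0]],[1,[-0.042,0.001,0.008],[0,0,0]],[1,[-0.042,0.001,0.008],[0,0,0]]]'
python3 pol.py 158:.1065:.002:5 160:.1065:.002:5 162:.1065:.002:5 164:.1065:.002:5 166:.1065:.002:5 168:.1065:.002:5 170:.1065:.002:5 172:.1065:.002:5 174:.1065:.002:5 176:.1065:.002:5
```

```text
time_s: 10.8
tcp_pos: [0.3375, 0.3607, 0.019]
orientation: [0.635, 2.99, -0.027]
force: [1.5, 1.1, 0.6]
width: 0.0006
tip [0.3389 0.3601 0.002 ] r 0.1069 th 156.0 yaw 156.0 F [1.5 1.1 0.6] t 10.8
158:.1065:.002:5 tcp [0.336 0.357 0.019] reach 0.491 [-0.001, -0.01, 0.0] [-0.0009, -0.0002, -0.0109]
160:.1065:.002:5 tcp [0.335 0.354 0.019] reach 0.487 [-0.002, -0.019, 0.0] [-0.0018, -0.0002, -0.022]
162:.1065:.002:5 tcp [0.334 0.35  0.019] reach 0.484 [-0.002, -0.028, 0.0] [-0.0028, -0.0002, -0.0331]
164:.1065:.002:5 tcp [0.333 0.346 0.019] reach 0.48 [-0.004, -0.038, 0.0] [-0.0038, -0.0002, -0.0441]
166:.1065:.002:5 tcp [0.332 0.343 0.019] reach 0.477 [-0.005, -0.047, 0.001] [-0.0047, -0.0002, -0.0552]
168:.1065:.002:5 tcp [0.331 0.339 0.019] reach 0.474 [-0.007, -0.056, 0.001] [-0.0057, -0.0002, -0.0663]
170:.1065:.002:5 tcp [0.33  0.335 0.019] reach 0.471 [-0.009, -0.065, 0.001] [-0.0067, -0.0002, -0.0773]
172:.1065:.002:5 tcp [0.33  0.332 0.019] reach 0.468 [-0.011, -0.074, 0.001] [-0.0076, -0.0002, -0.0884]
174:.1065:.002:5 tcp [0.329 0.328 0.019] reach 0.465 [-0.014, -0.084, 0.001] [-0.0086, -0.0002, -0.0995]
176:.1065:.002:5 tcp [0.329 0.324 0.019] reach 0.462 [-0.017, -0.092, 0.002] [-0.0096, -0.0002, -0.1105]
```

```bash
python3 -m inch '[[1,[-0.001,-0.010,0],[-0.001,0,-0.011]],[1,[-0.001,-0.019,0],[-0.002,0,-0.022]],[1,[-0.002,-0.028,0],[-0.003,0,-0.033]],[1,[-0.003,-0.038,0],[-0.004,0,-0.044]],[1,[-0.004,-0.047,0],[-0.005,0,-0.055]],[1,[-0.006,-0.056,0],[-0.006,0,-0.066]],[1,[-0.008,-0.065,0],[-0.007,0,-0.077]],[1,[-0.010,-0.074,0],[-0.0075,0,-0.088]]]'
python3 - <<'E'
from h import *
w=cam("wrist"); cv2.imwrite("pics/w9.png",cv2.resize(w[0][200:400,130:440],None,fx=2.5,fy=2.5)[:,:,::-1])
s=cam("scene"); cv2.imwrite("pics/s9.png",cv2.resize(s[0][120:220,190:310],None,fx=5,fy=5,interpolation=cv2.INTER_CUBIC)[:,:,::-1])
E
python3 pol.py 174:.1065:.002:5 176:.1065:.002:5 178:.1065:.002:5 180:.1065:.002:5 182:.1065:.002:5 184:.1065:.002:5 186:.1065:.002:5 188:.1065:.002:5 190:.1065:.002:5 
```

```text
time_s: 11.6
tcp_pos: [0.3289, 0.3322, 0.0194]
orientation: [0.212, 3.048, -0.009]
force: [0.4, 2.2, -1.2]
width: 0.0004
tip [0.3304 0.3315 0.0024] r 0.1071 th 172.0 yaw 172.0 F [ 0.2  0.6 -1.2] t 11.7
174:.1065:.002:5 tcp [0.329 0.328 0.019] reach 0.465 [-0.002, -0.009, 0.001] [-0.0012, -0.0002, -0.0113]
176:.1065:.002:5 tcp [0.329 0.324 0.019] reach 0.462 [-0.002, -0.019, 0.001] [-0.0022, -0.0002, -0.0223]
178:.1065:.002:5 tcp [0.329 0.32  0.019] reach 0.459 [-0.003, -0.028, 0.001] [-0.0031, -0.0002, -0.0334]
180:.1065:.002:5 tcp [0.329 0.317 0.019] reach 0.456 [-0.004, -0.038, 0.001] [-0.0041, -0.0002, -0.0445]
182:.1065:.002:5 tcp [0.329 0.313 0.019] reach 0.454 [-0.006, -0.047, 0.001] [-0.005, -0.0002, -0.0555]
184:.1065:.002:5 tcp [0.329 0.309 0.019] reach 0.451 [-0.007, -0.056, 0.002] [-0.006, -0.0002, -0.0666]
186:.1065:.002:5 tcp [0.329 0.305 0.019] reach 0.449 [-0.01, -0.065, 0.002] [-0.007, -0.0002, -0.0777]
188:.1065:.002:5 tcp [0.33  0.302 0.019] reach 0.447 [-0.012, -0.074, 0.002] [-0.0079, -0.0002, -0.0887]
190:.1065:.002:5 tcp [0.33  0.298 0.019] reach 0.445 [-0.015, -0.083, 0.002] [-0.0089, -0.0002, -0.0998]
```

View pics/w9.png

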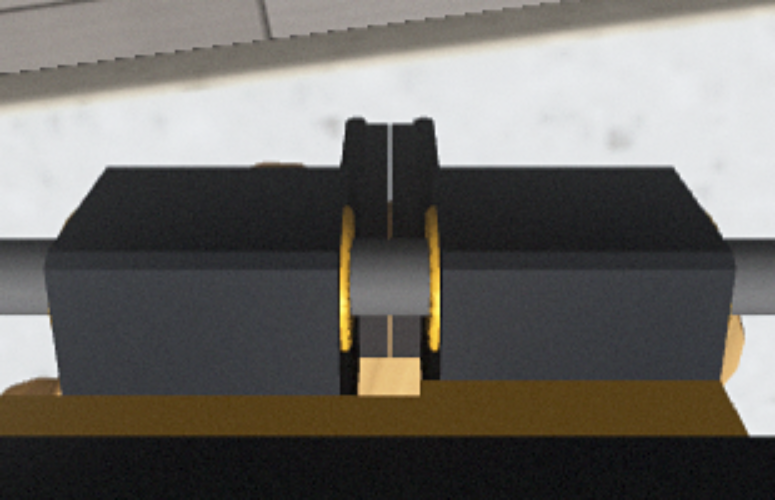

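View pics/s9.png

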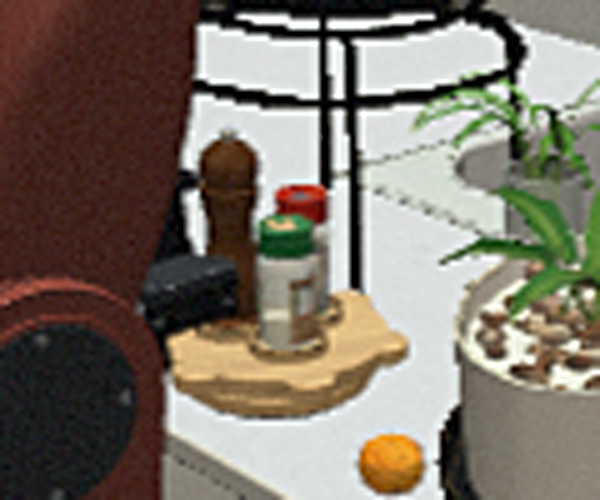

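Contact is confirmed: the reaction was about 2 N along +y, and the tray has begun to turn (lobe tip peeking at (242,265)). I'll continue the arc.

```bash
python3 -m inch '[[1,[-0.001,-0.009,0.001],[-0.001,0,-0.011]],[1,[-0.002,-0.019,0.001],[-0.002,0,-0.022]],[1,[-0.003,-0.028,0.001],[-0.003,0,-0.033]],[1,[-0.004,-0.038,0.001],[-0.004,0,-0.044]],[1,[-0.005,-0.047,0.001],[-0.005,0,-0.055]],[1,[-0.006,-0.056,0.002],[-0.006,0,-0.066]],[1,[-0.009,-0.065,0.002],[-0.007,0,-0.077]],[1,[-0.011,-0.074,0.002],[-0.008,0,-0.088]],[1,[-0.014,-0.083,0.002],[-0.009,0,-0.1]]]'
python3 - <<'E'
from h import *
w=cam("wrist"); cv2.imwrite("pics/w10.png",cv2.resize(w[0][200:400,130:440],None,fx=2.5,fy=2.5)[:,:,::-1])
s=cam("scene"); cv2.imwrite("pics/s10.png",cv2.resize(s[0][120:220,190:310],None,fx=5,fy=5,interpolation=cv2.INTER_CUBIC)[:,:,::-1])
E
python3 pol.py 192:.1065:.002:5 194:.1065:.002:5 196:.1065:.002:5 198:.1065:.002:5 200:.1065:.002:5
```

```text
time_s: 12.6
tcp_pos: [0.3297, 0.2987, 0.019]
orientation: [-0.268, 3.044, 0.013]
force: [-1.5, 0.9, 0.5]
width: 0.0007
tip [0.3314 0.2983 0.002 ] r 0.1067 th 189.9 yaw 190.0 F [-1.2  0.6  0.1] t 12.7
192:.1065:.002:5 tcp [0.331 0.294 0.019] reach 0.443 [-0.001, -0.01, 0.0] [-0.0009, -0.0002, -0.0113]
194:.1065:.002:5 tcp [0.332 0.29  0.019] reach 0.441 [-0.001, -0.019, 0.0] [-0.0018, -0.0002, -0.0223]
196:.1065:.002:5 tcp [0.333 0.287 0.019] reach 0.439 [-0.002, -0.029, 0.0] [-0.0028, -0.0002, -0.0334]
198:.1065:.002:5 tcp [0.334 0.283 0.019] reach 0.438 [-0.003, -0.038, 0.0] [-0.0038, -0.0002, -0.0445]
200:.1065:.002:5 tcp [0.335 0.28  0.019] reach 0.436 [-0.004, -0.047, 0.0] [-0.0047, -0.0002, -0.0555]
```

View pics/w10.png

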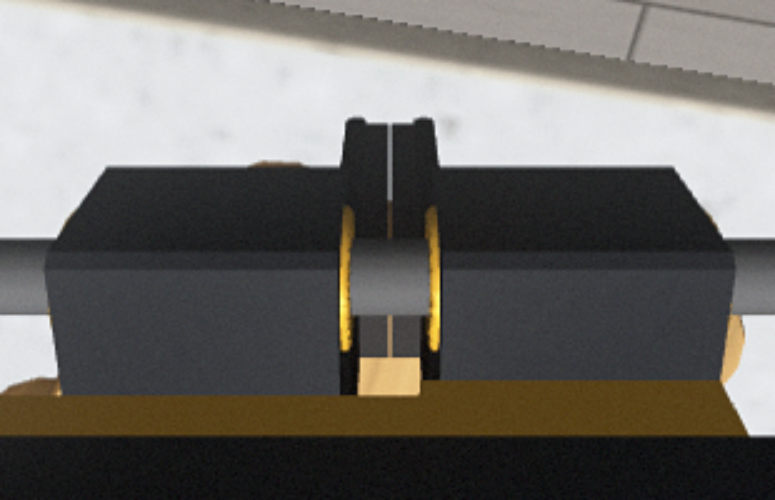

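View pics/s10.png

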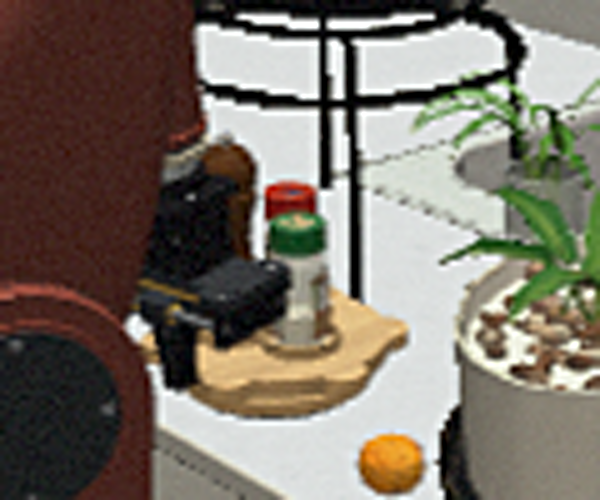

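The tool view is identical to the last one, so the tray has followed the finger by 18° (lobe about 22° ahead of the finger). I'll finish this stroke at 196°, then change to the hollow behind the mill's own lobe; that keeps the gripper clear of the trough.

```bash
python3 -m inch '[[1,[-0.001,-0.010,0],[-0.001,0,-0.011]],[1,[-0.001,-0.019,0],[-0.002,0,-0.022]],[1,[-0.002,-0.029,0],[-0.003,0,-0.033]],[1,[-0.002,-0.029,0],[-0.003,0,-0.033]],[1,[-0.002,-0.019,0],[-0.002,0,-0.022]],[1,[-0.001,-0.010,0],[-0.001,0,-0.011]],[1,[-0.001,-0.010,0],[-0.001,0,-0.011]]]'
python3 pol.py 191:.1065:.025:5 191:.1065:.05:5 183:.112:.05:5 175:.115:.05:5 167:.118:.05:5 159:.121:.05:5 151:.124:.05:5 143:.126:.05:5 135:.126:.05:5 128:.126:.05:5
```

```text
time_s: 13.4
tcp_pos: [0.331, 0.2954, 0.0192]
orientation: [-0.317, 3.039, 0.016]
force: [0.5, 0.2, -1.3]
width: 0.0004
tip [0.3325 0.2958 0.0023] r 0.1061 th 191.3 yaw 191.9 F [ 0.5  0.2 -1.3] t 13.4
191:.1065:.025:5 tcp [0.331 0.296 0.042] reach 0.444 [-0.004, 0.002, -0.057] [0.0009, -0.0001, 0.005]
191:.1065:.05:5 tcp [0.331 0.296 0.067] reach 0.444 [-0.009, 0.002, -0.119] [0.0009, -0.0001, 0.005]
183:.112:.05:5 tcp [0.323 0.311 0.067] reach 0.448 [0.001, 0.041, -0.12] [0.0048, -0.0001, 0.0492]
175:.115:.05:5 tcp [0.32  0.327 0.067] reach 0.458 [-0.001, 0.082, -0.12] [0.0086, -0.0001, 0.0935]
167:.118:.05:5 tcp [0.32  0.343 0.067] reach 0.469 [-0.008, 0.123, -0.119] [0.0125, -0.0002, 0.1378]
159:.121:.05:5 tcp [0.322 0.36  0.067] reach 0.483 [-0.022, 0.164, -0.118] [0.0164, -0.0002, 0.1821]
151:.124:.05:5 tcp [0.327 0.377 0.067] reach 0.499 [-0.042, 0.203, -0.116] [0.0202, -0.0002, 0.2263]
143:.126:.05:5 tcp [0.335 0.393 0.067] reach 0.516 [-0.07, 0.238, -0.113] [0.0241, -0.0002, 0.2706]
135:.126:.05:5 tcp [0.346 0.407 0.067] reach 0.534 [-0.105, 0.265, -0.11] [0.0279, -0.0003, 0.3149]
128:.126:.05:5 tcp [0.358 0.417 0.067] reach 0.55 [-0.139, 0.284, -0.107] [0.0313, -0.0003, 0.3536]
```

```bash
python3 -m inch '[[1,[-0.002,0.002,-0.057],[0.001,0,0.005]],[1,[-0.006,0.002,-0.119],[0.001,0,0.005]],[1,[0.001,0.041,-0.12],[0.005,0,0.049]],[1,[-0.001,0.082,-0.12],[0.0085,0,0.0935]],[1,[-0.008,0.123,-0.119],[0.0125,0,0.138]],[1,[-0.022,0.164,-0.118],[0.0165,0,0.182]],[1,[-0.042,0.203,-0.116],[0.02,0,0.226]],[1,[-0.07,0.238,-0.113],[0.024,0,0.27]],[1,[-0.105,0.265,-0.11],[0.028,0,0.315]],[1,[-0.139,0.284,-0.107],[0.031,0,0.354]],[1,[-0.139,0.284,-0.107],[0.031,0,0.354]],[1,[-0.139,0.284,-0.107],[0.031,0,0.354]]]'
python3 - <<'E'
from h import *
w=cam("wrist"); cv2.imwrite("pics/w11.png",w[0][:,:,::-1])
s=cam("scene"); cv2.imwrite("pics/s11.png",cv2.resize(s[0][120:220,190:310],None,fx=5,fy=5,interpolation=cv2.INTER_CUBIC)[:,:,::-1])
s=cam("top"); cv2.imwrite("pics/t11.png",cv2.resize(s[0][140:260,110:290],None,fx=4,fy=4,interpolation=cv2.INTER_CUBIC)[:,:,::-1])
E
python3 pol.py 128:.124:.02:5 128:.124:.002:5 128:.1065:.002:5
```

```text
time_s: 14.6
tcp_pos: [0.3576, 0.4163, 0.0662]
orientation: [1.339, 2.756, -0.059]
force: [-0.1, -0.1, -0.4]
width: 0.0006
tip [0.3586 0.4146 0.0496] r 0.1252 th 128.5 yaw 128.1 F [ 0.2 -0.3  0. ] t 14.75
128:.124:.02:5 tcp [0.359 0.415 0.037] reach 0.549 [0.003, 0.003, 0.074] [-0.0001, -0.0001, 0.0008]
128:.124:.002:5 tcp [0.359 0.415 0.019] reach 0.549 [0.007, 0.003, 0.119] [-0.0001, -0.0001, 0.0008]
128:.1065:.002:5 tcp [0.37  0.402 0.019] reach 0.546 [-0.036, 0.003, 0.123] [-0.0001, -0.0001, 0.0008]
```

View pics/w11.png

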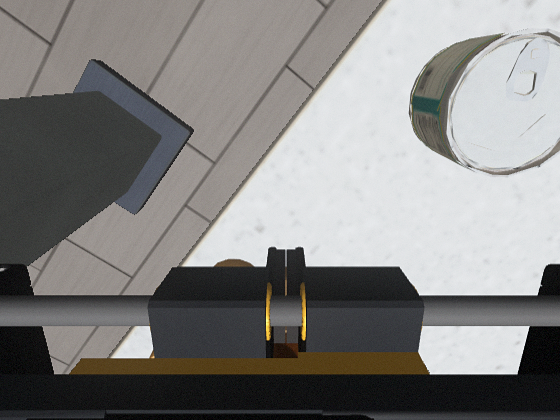

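View pics/s11.png

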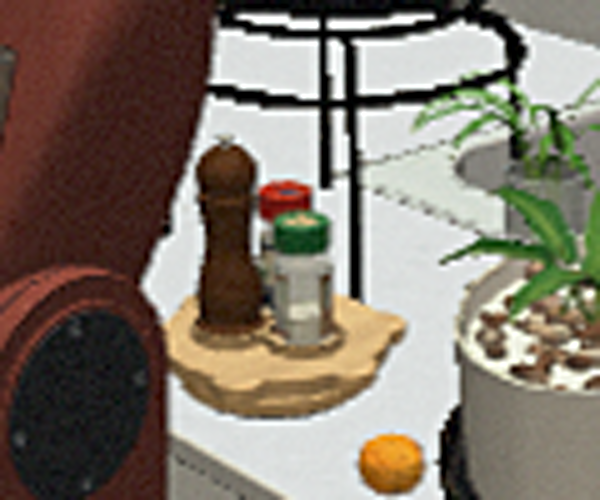

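View pics/t11.png

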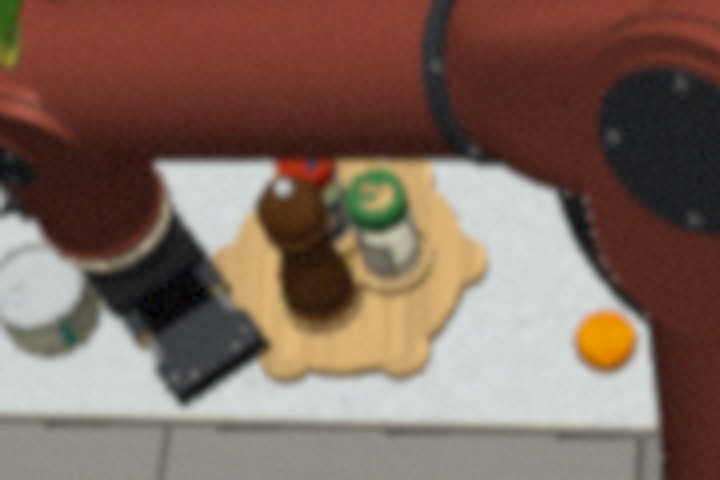

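The top view shows the tray clearly: lobes at zoom (290,360) and (405,355), mill base at (318,290), mandarin unmoved. I'll measure the new angle with the centre held fixed.

```bash
cat > ang.py <<'E'
from rim2 import *
def ang(n,roi,CX=np.array([.4365,.3166])):
    c=cam(n); P,ct=pts(c,roi); d=P-CX; R=np.hypot(*d.T); th=np.arctan2(d[:,1],d[:,0])
    g=np.radians(np.arange(0,60,.25)); res=np.array([np.minimum(np.abs(R-rad(th-a)+.0015),.006)[R>.084].sum() for a in g])
    return np.degrees(g[res.argmin()]),1e3*res.min()/(R>.084).sum()
if __name__=="__main__": 
    print("lobe angle mod 60, mean resid mm",ang("top",(155,165,240,250)))
E
python3 ang.py
```

```text
lobe angle mod 60, mean resid mm (np.float64(33.0), np.float64(2.6171565514056883))
```

The mill is now at about 153° (it turned 27°; the lobe is about 17.5° ahead of the finger at contact), so it needs 27° more. The finger should therefore end near 162.5°. I'll descend into the hollow at about 126°.

```bash
python3 -m inch '[[1,[0.003,0.006,0.03],[0,0,0.008]],[1,[0.003,0.006,0.074],[0,0,0.008]],[1,[0.007,0.006,0.1],[0,0,0.008]],[1,[0.007,0.006,0.119],[0,0,0.008]],[1,[-0.007,0.006,0.12],[0,0,0.008]],[1,[-0.02,0.006,0.121],[0,0,0.008]],[1,[-0.036,0.006,0.123],[0,0,0.008]],[1,[-0.036,0.006,0.123],[0,0,0.008]],[1,[-0.036,0.006,0.123],[0,0,0.008]]]'
python3 pol.py 130:.1065:.002:5 132:.1065:.002:5 134:.1065:.002:5 136:.1065:.002:5 138:.1065:.002:5 140:.1065:.002:5 142:.1065:.002:5 144:.1065:.002:5 146:.1065:.002:5 148:.1065:.002:5
```

```text
time_s: 15.7
tcp_pos: [0.3719, 0.403, 0.0192]
orientation: [1.378, 2.736, -0.056]
force: [0.1, 0.6, 1.1]
width: 0.0006
tip [0.3728 0.4019 0.0022] r 0.1064 th 126.8 yaw 126.5 F [0.1 0.6 1.1] t 15.7
130:.1065:.002:5 tcp [0.367 0.399 0.019] reach 0.542 [-0.0, -0.015, 0.001] [-0.0008, -0.0003, -0.0192]
132:.1065:.002:5 tcp [0.364 0.397 0.019] reach 0.539 [-0.001, -0.025, 0.001] [-0.0018, -0.0002, -0.0302]
134:.1065:.002:5 tcp [0.361 0.394 0.019] reach 0.535 [-0.002, -0.034, 0.001] [-0.0028, -0.0002, -0.0413]
136:.1065:.002:5 tcp [0.359 0.392 0.019] reach 0.531 [-0.003, -0.043, 0.001] [-0.0037, -0.0002, -0.0524]
138:.1065:.002:5 tcp [0.356 0.389 0.019] reach 0.527 [-0.005, -0.053, 0.001] [-0.0047, -0.0002, -0.0634]
140:.1065:.002:5 tcp [0.354 0.386 0.019] reach 0.524 [-0.007, -0.062, 0.001] [-0.0057, -0.0002, -0.0745]
142:.1065:.002:5 tcp [0.351 0.383 0.019] reach 0.52 [-0.009, -0.071, 0.001] [-0.0066, -0.0002, -0.0856]
144:.1065:.002:5 tcp [0.349 0.38  0.019] reach 0.516 [-0.012, -0.08, 0.001] [-0.0076, -0.0002, -0.0967]
146:.1065:.002:5 tcp [0.347 0.377 0.019] reach 0.512 [-0.015, -0.089, 0.002] [-0.0086, -0.0001, -0.1077]
148:.1065:.002:5 tcp [0.345 0.374 0.019] reach 0.509 [-0.018, -0.098, 0.002] [-0.0095, -0.0001, -0.1188]
```

```bash
python3 -m inch '[[1,[0,-0.008,0],[0,0,-0.01]],[1,[0,-0.015,0],[-0.001,0,-0.019]],[1,[-0.001,-0.025,0.001],[-0.002,0,-0.03]],[1,[-0.002,-0.034,0.001],[-0.003,0,-0.041]],[1,[-0.003,-0.043,0.001],[-0.004,0,-0.052]],[1,[-0.005,-0.053,0.001],[-0.005,0,-0.063]],[1,[-0.007,-0.062,0.001],[-0.006,0,-0.0745]],[1,[-0.009,-0.071,0.001],[-0.0065,0,-0.0855]],[1,[-0.012,-0.08,0.001],[-0.0075,0,-0.0965]],[1,[-0.015,-0.089,0.002],[-0.0085,0,-0.1075]],[1,[-0.018,-0.098,0.002],[-0.0095,0,-0.119]]]'
python3 - <<'E'
from h import *
w=cam("wrist"); cv2.imwrite("pics/w12.png",w[0][:,:,::-1])
s=cam("scene"); cv2.imwrite("pics/s12.png",cv2.resize(s[0][120:220,190:310],None,fx=5,fy=5,interpolation=cv2.INTER_CUBIC)[:,:,::-1])
s=cam("top"); cv2.imwrite("pics/t12.png",cv2.resize(s[0][140:260,110:290],None,fx=4,fy=4,interpolation=cv2.INTER_CUBIC)[:,:,::-1])
E
python3 ang.py
python3 pol.py 150:.1065:.002:5 152:.1065:.002:5 154:.1065:.002:5 156:.1065:.002:5 158:.1065:.002:5 160:.1065:.002:5 162:.1065:.002:5 164:.1065:.002:5
```

```text
time_s: 16.8
tcp_pos: [0.3438, 0.3741, 0.0186]
orientation: [0.835, 2.942, -0.036]
force: [0.4, 1.2, 0.4]
width: 0.0004
lobe angle mod 60, mean resid mm (np.float64(44.75), np.float64(1.821854137036831))
tip [0.3455 0.3731 0.0017] r 0.1071 th 148.2 yaw 148.1 F [ 0.1 -0.5  0.1] t 17.0
150:.1065:.002:5 tcp [0.343 0.371 0.019] reach 0.505 [-0.002, -0.009, -0.001] [-0.0011, -0.0002, -0.0107]
152:.1065:.002:5 tcp [0.341 0.367 0.019] reach 0.501 [-0.002, -0.018, -0.001] [-0.0021, -0.0002, -0.0217]
154:.1065:.002:5 tcp [0.339 0.364 0.019] reach 0.498 [-0.003, -0.027, -0.001] [-0.003, -0.0002, -0.0328]
156:.1065:.002:5 tcp [0.338 0.361 0.019] reach 0.494 [-0.004, -0.037, -0.0] [-0.004, -0.0002, -0.0439]
158:.1065:.002:5 tcp [0.336 0.357 0.019] reach 0.491 [-0.006, -0.046, -0.0] [-0.005, -0.0002, -0.0549]
160:.1065:.002:5 tcp [0.335 0.354 0.019] reach 0.487 [-0.007, -0.055, -0.0] [-0.0059, -0.0002, -0.066]
162:.1065:.002:5 tcp [0.334 0.35  0.019] reach 0.484 [-0.01, -0.065, 0.0] [-0.0069, -0.0002, -0.0771]
164:.1065:.002:5 tcp [0.333 0.346 0.019] reach 0.48 [-0.012, -0.074, 0.0] [-0.0079, -0.0002, -0.0881]
```

View pics/t12.png

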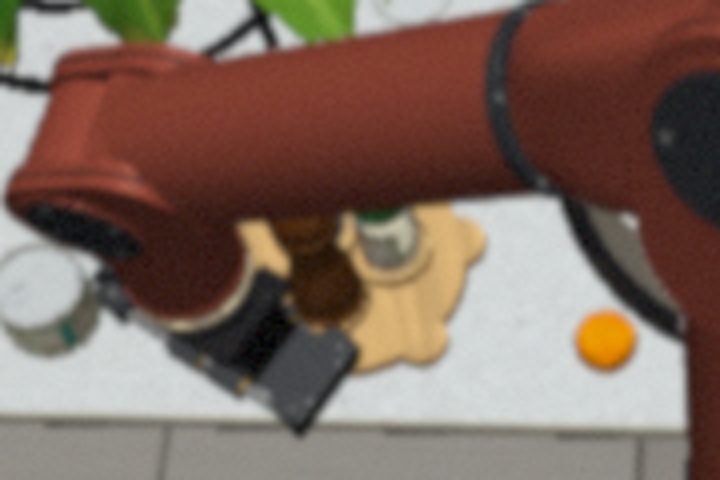

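View pics/s12.png

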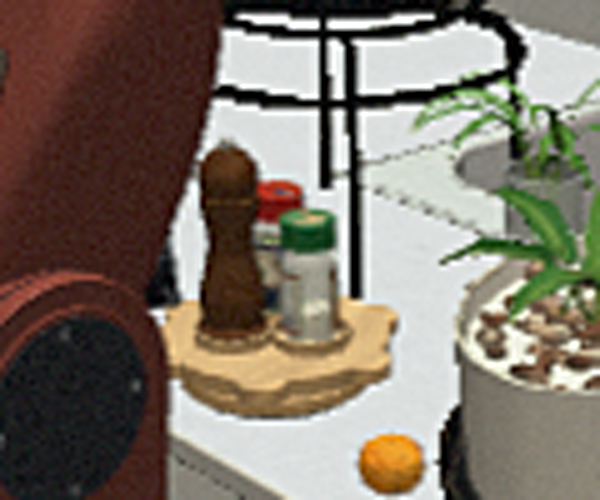

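It works: the lobe is at about 165° with the finger at 148°. The remaining ~15° takes the finger to about 163°, then I back off.

```bash
python3 -m inch '[[1,[-0.001,-0.009,0],[-0.001,0,-0.011]],[1,[-0.002,-0.018,0],[-0.002,0,-0.022]],[1,[-0.003,-0.027,0],[-0.003,0,-0.033]],[1,[-0.004,-0.037,0],[-0.004,0,-0.044]],[1,[-0.005,-0.046,0],[-0.005,0,-0.055]],[1,[-0.007,-0.055,0],[-0.006,0,-0.066]],[1,[-0.010,-0.065,0],[-0.007,0,-0.077]],[1,[-0.011,-0.0695,0],[-0.0075,0,-0.0826]],[1,[-0.011,-0.0695,0],[-0.0075,0,-0.0826]],[1,[-0.010,-0.06,0],[-0.007,0,-0.0826]],[1,[-0.007,-0.052,0],[-0.006,0,-0.066]],[1,[-0.006,-0.046,0],[-0.005,0,-0.055]]]'
python3 ang.py
python3 pol.py 156:.125:.002:5 156:.125:.08:5 150:.14:.25:5 150:.14:.32:0
```

```text
time_s: 18.2
tcp_pos: [0.337, 0.3577, 0.0189]
orientation: [0.587, 2.999, -0.025]
force: [0.2, 0.3, 1.2]
width: 0.0003
lobe angle mod 60, mean resid mm (np.float64(0.25), np.float64(1.8140054857848409))
tip [0.3385 0.3576 0.002 ] r 0.1062 th 157.3 yaw 157.8 F [ 0.2  0.7 -0.3] t 18.25
156:.125:.002:5 tcp [0.321 0.368 0.019] reach 0.488 [0.047, 0.008, -0.004] [0.0012, -0.0002, 0.0098]
156:.125:.08:5 tcp [0.321 0.368 0.097] reach 0.488 [0.03, 0.008, -0.198] [0.0012, -0.0002, 0.0098]
150:.14:.25:5 tcp [0.314 0.387 0.267] reach 0.499 [0.027, 0.046, -0.625] [0.004, -0.0003, 0.043]
150:.14:.32:0 tcp [0.315 0.387 0.337] reach 0.499 [0.009, 0.046, -0.799] [0.0022, 0.0275, 0.0431]
```

The lobes now measure 0° mod 60. I'll retract outward, then go up to where the earlier clear wrist view was taken (0.344, 0.301, 0.36, yaw 125°).

```bash
python3 -m inch '[[1,[0.02,0.005,-0.002],[0.001,0,0.005]],[1,[0.047,0.008,-0.004],[0.001,0,0.01]],[1,[0.047,0.008,-0.004],[0.001,0,0.01]],[1,[0.04,0.008,-0.1],[0.001,0,0.01]],[1,[0.03,0.008,-0.198],[0.001,0,0.01]],[1,[0.03,0.02,-0.32],[0.004,0,0.043]],[1,[0.028,0.046,-0.43],[0.004,0,0.043]],[1,[0.027,0.046,-0.53],[0.004,0,0.043]],[1,[0.027,0.046,-0.625],[0.004,0,0.043]],[1,[0.009,0.046,-0.799],[0.002,0.0275,0.043]],[1,[0.009,0.046,-0.799],[0.002,0.0275,0.043]],[1,[0.009,0.046,-0.799],[0.002,0.0275,0.043]]]'
python3 mv.py .344 .301 .36 125
```

```text
time_s: 19.45
tcp_pos: [0.3166, 0.3862, 0.3398]
orientation: [0.808, 3.033, 0.005]
force: [-0.7, 0.0, -0.4]
width: 0.0006
tcp [0.3166 0.3862 0.3398] yaw 150.2 tilt 0.24 F [-0.7  0.  -0.4] w 0.001 t 19.45
shift [-0.1655 -0.1504 -0.0509] turn [0.0013 0.0002 0.1399] rows 2.9
j [ 0.17  0.06 -1.17  1.55  0.06  1.56  0.05]
```

```bash
python3 -m inch '[[1,[-0.08,-0.075,-0.05],[0,0,0.04]],[1,[-0.165,-0.15,-0.05],[0,0,0.08]],[1,[-0.165,-0.15,-0.05],[0,0,0.12]],[1,[-0.165,-0.15,-0.05],[0,0,0.14]],[1,[-0.165,-0.15,-0.05],[0,0,0.14]],[1,[-0.165,-0.15,-0.05],[0,0,0.14]]]'
python3 - <<'E'
from rim2 import *
from ang import ang
c=cam("wrist"); cv2.imwrite("pics/w13.png",c[0][:,:,::-1])
s=cam("scene"); cv2.imwrite("pics/s13.png",s[0][:,:,::-1])
s=cam("top"); cv2.imwrite("pics/t13.png",s[0][:,:,::-1])
P,ct=pts(c,(260,100,420,262)); x,k,f=fitp(P); print(x[:2].round(4),np.degrees(x[2])%60,1e3*np.sqrt(np.mean(f[k]**2)))
print(ang("wrist",(260,100,420,262)))
E
python3 ang.py
```

```text
time_s: 20.05
tcp_pos: [0.3419, 0.3008, 0.3563]
orientation: [-1.445, -2.789, 0.002]
force: [-0.6, -0.5, 0.7]
width: 0.0004
[0.438  0.3162] 0.2791693717728473 2.0375021316194006
(np.float64(0.25), np.float64(1.4980294654863349))
lobe angle mod 60, mean resid mm (np.float64(59.25000000000001), np.float64(1.875253628836259))
```

View pics/w13.png

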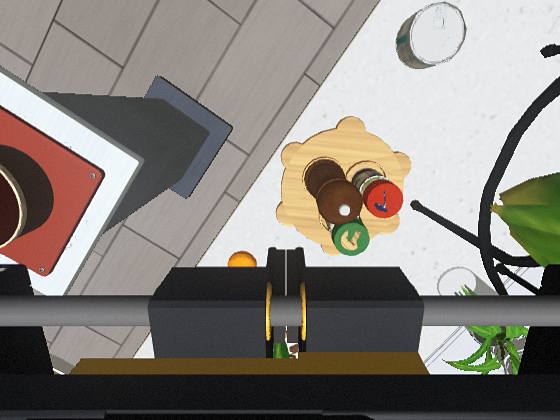

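View pics/s13.png

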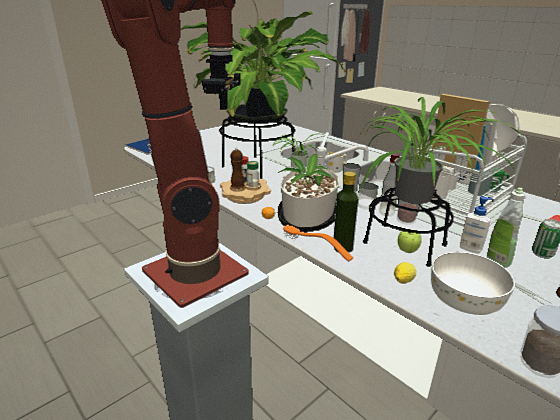

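View pics/t13.png

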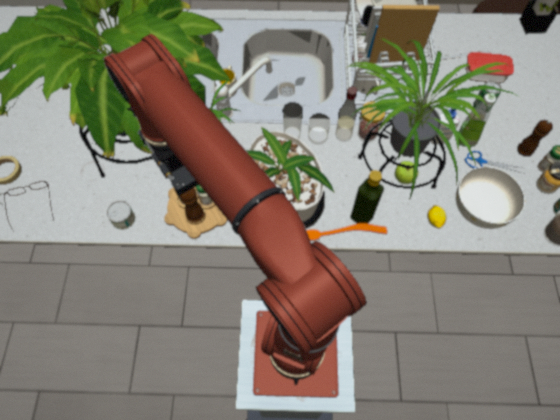

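The tray lobes read 0.3° and −0.7°. The mill base at wrist pixel (325,180) faces the front edge, with both jars upright behind it and the mandarin, tin and brush in place. One direct check on the mill itself, then I'll hand in.

```bash
python3 - <<'E'
from h import *
c=cam("wrist")
for a in (164,180,196):
    t=np.radians(a); print(a,proj(c,[.4365+.036*np.cos(t),.3166+.036*np.sin(t),.058]).round(0))
hsv=cv2.cvtColor(c[0],cv2.COLOR_RGB2HSV); m=cv2.inRange(hsv,(0,80,0),(20,255,110)); k=np.zeros_like(m); k[140:182,290:345]=1; m*=k
m[:, :]=m; ct=max(cv2.findContours(m,0,cv2.CHAIN_APPROX_NONE)[0],key=cv2.contourArea).reshape(-1,2)
# front/left arc of the foot only: away from the head
arc=np.array([q for q in ct if q[0]<325 and q[1]<176],float)
P=np.array([ray(c,q,.058)[:2] for q in arc]); A=np.c_[2*P,np.ones(len(P))]; s=np.linalg.lstsq(A,(P**2).sum(1),rcond=None)[0]; print("foot centre rel base",s[:2]-[.4365,.3166],"r",np.sqrt(s[2]+s[0]**2+s[1]**2),len(P))
cv2.imwrite("pics/w13z.png",cv2.resize(c[0][100:270,250:420],None,fx=3.5,fy=3.5,interpolation=cv2.INTER_CUBIC)[:,:,::-1])
tp=cam("top")
def cen(c,lo,hi,box,z):
    h=cv2.cvtColor(c[0],cv2.COLOR_RGB2HSV); m=cv2.inRange(h,lo,hi); k=np.zeros_like(m);k[box[1]:box[3],box[0]:box[2]]=1;M=cv2.moments(m*k); return ray(c,(M["m10"]/M["m00"],M["m01"]/M["m00"]),z).round(3)
a=cv2.cvtColor(cv2.imread("pics/wrist4.png"),cv2.COLOR_BGR2RGB)
print("mandarin",cen(c,(8,180,150),(20,255,255),(220,240,265,266),.03))
E
```

```text
164 [[328. 174.]]
180 [[324. 179.]]
196 [[320. 185.]]
foot centre rel base [-0.03872759  0.00059281] r 0.02595204324013794 25
mandarin [0.377 0.123 0.03 ]
```

View pics/w13z.png

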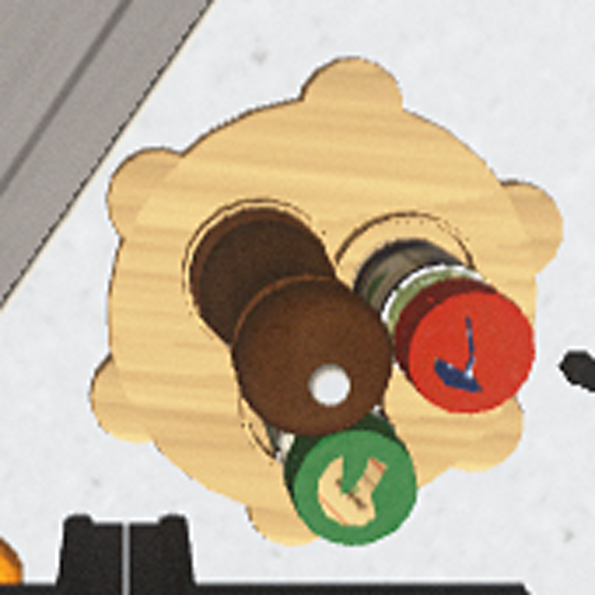

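The mill foot is at (−0.039, +0.001) m relative to the base, upright in its collar, and the jars are seated. Handing in.

```bash
python3 -c "
from station import r
print(r.sign_off(), r.get_obs()['time_s'])"
```

```text
the job is handed in; nothing more can be done
the job is handed in; nothing more can be done
```

The pepper mill now stands at the very front of the carousel. I turned the tray about 54° counter-clockwise with closed fingertips, in two strokes on the rim, and handed in at about 20 s. No verdict was reported.

**Last checks, all from the cameras:**
- **Mill:** its foot is about 39 mm in front of the turning axis and 1 mm to the left. The limits are 26–46 mm in front and 10 mm either side.
- **Tray:** the lobes read +0.3° from the wrist camera and −0.7° from the top camera, so the two agree within about 1°.
- **Jars and other things:** both jars are upright in their collars, and nothing else looks moved. I judged this by eye; one rough position for the partly hidden mandarin read 12 mm from my first estimate, within the 30 mm limit.
- **Forces:** they stayed under about 3 N at every reading, though I only read them at the end of each move.

**What went wrong or disagreed:**
- **First stroke missed:** the fingers passed above the rim without touching it. In the pictures the real fingertips are about 31 mm higher than `r.finger_overhang` implies, so I went about 30 mm lower and the next strokes pushed properly.
- **Leaf near the arm:** on the way in, a plant leaf filled the wrist camera. I measured only small forces there, so I moved back and came round at the front.
- **Mill angle:** my first rough estimate was 137°. The wrist-camera fit gave 126°, and I used that.

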